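# Pack the gluing kit into the riser's pull-out tray and shut it

## Robot

A 6-joint arm with a two-finger parallel gripper is mounted at the origin on the work surface. World frame = base frame: x ahead of the robot, y to its left, z up, the work surface at z = 0. Lengths are in mm, angles in rad, forces in N, time in s.
With the tool pointing down it reaches from about 350 to 975 mm from the base axis. Payload 7.1 kg.
Tool frame: the origin (TCP) lies between the finger pads; the fingertips stand 14 mm ahead of it and the grasp point (between the pads) lies 5 mm behind it; z points along the fingers, y is the direction in which the jaws open and shut (so a half turn about z gives the same grasp; the last joint's range is limited). The gripper opens to 88 mm and grips with 3 to 60 N. Pads are 20 mm wide; open, the fingers measure 115 mm over their backs; the gripper's body (75 mm by 178 mm) begins 61 mm behind the grasp point.
Start: joints at [1.095, 0.423, 1.63, -0, 1.089, -0.019], TCP at [275.642, 560.916, 236.675] pointing down, gripper open.
Joint ranges: [-3, 3], [-0.9, 2.11], [0.09, 2.58], [-1.31, 4.45], [0.11, 2.69], [-2.54, 2.54]. Speed limits (rad/s): [2.39, 2.39, 3.01, 3.14, 3.14, 3.14].

## Interface

Orientations are given as a rotation vector (axis times angle).
In Python, from workcell import get_obs, get_image, calibration, close_job, regions_of, place_of gives the robot as it stands.
- The arm moves only by the tool move_arm, never from a script. Its argument "deltas" is a list of rows, each a list of 5 numbers: the closure in counts, from 0 (fully open) to 255 (shut), then the shift along the tool's x, y, z in m, then the turn about the tool's z in rad. In form: [[grip, x, y, z, roll], ...]. A call has 1 to 5 rows; each row is the pose to reach, as a shift and turn from the pose commanded when the call began, along the tool's axes at that moment; what a row does not reach only later rows make up. A row lasts 1/12 s, in which the tool goes at most 41.7 mm and 7.16 degrees, less where a joint would pass 70% of its speed; a pose out of reach is approached as far as the arm can. A call with a gripper value outside its range is refused whole. The fingers move at their own pace and stop on an object; the grip force is fixed at half the most. Time passes only in rows, so rows that repeat a pose let the fingers close. It gives the time, the measured TCP pose, the force and the opening at its end, in the units of the state.
- get_obs(): the state, without advancing time (a new reading comes with each control period).
- get_image(name): name is "scene" or "top"; returns the picture (480x640x3 uint8, blue, green, red); there is no depth.
- calibration(name): a dict with "intrinsics" (3x3 intrinsics, pixels), "world_to_cam" (4x4, takes a point from world to camera coordinates). Camera axes: x right, y down, z forward; pixel columns grow to the right and rows downward; lengths in mm; the calibration is good to about 2 mm. A picture is of the moment at which its call begins. calibration takes no time and is no camera call.
- close_job(): hands the job in, once; it reports no verdict.
Trained networks look in the newest picture that a camera, given by its name, has taken for a name from the list of things; names that differ only in an ending like _2 or _b are one class to them, and where a whole thing is asked for, a point or a joint stands for the part that bears it (a point fixed in the world has none). Each returns a list of dicts, best first, with "conf" (0 to 1); they miss things now and then, are a little off and sometimes report something else, mostly with a low value. They report only what shows in the picture. A call takes as long as a camera call.
- regions_of(camera, name): "region" (480x640 bool, what is visible of it).
- place_of(camera, name): "location" ([x, y, z] in mm, in world coordinates, good to about 4 mm: a listed point, or the origin of a listed thing).
The state is a dict: "t": time; "qpos": joint angles; "qvel": joint speeds; "joint_torque": joint torques, N m; "ee_pos": TCP position; "orientation": TCP orientation; "ft_force": force on the tool from outside, world axes, zero at the start; "moment": the same for the moment, N m; "width": finger opening in mm.
Only numpy, scipy, OpenCV 4.12 (cv2) and the standard library are available. Lean on these libraries where they do the work, as an engineer would, in place of code of your own. Each camera call takes 0.05 s, during which the arm holds its last target.

## Task

Pack the gluing kit into the blue pull-out tray of the bench riser, low piece first and tall piece last: lay the flat findings box lengthways (front to back) on the floor of the wide back bay, and only then stand the glue bottle upright in the square pocket in front of it. Keep the box level and the bottle upright as you carry them and set them down rather than dropping them, then push the tray fully home without slamming it. Leave the other things on the bench where they are.

Things in the scene. Friction and masses are not known exactly. Their poses are not given: they have to be found in the camera images.
- box_c (a point): centre of the flat findings box: closed plastic box, grey with a white lid, 90 mm long (its x), 50 mm wide (its y), 36 mm high; about 0.16 kg; lies flat on the bench at the start. This point is half-way up (18 mm above its underside). Its two ends are alike: either may face forward
- glue_c (a point): centre of the white glue bottle standing upright on the bench: straight round body 44 mm across up to 80 mm, then a shoulder and thin closed grey nozzle, 112 mm tall in all; about 0.11 kg. This point is on its axis, half-way up (56 mm above its underside); z points up the bottle
- bay (a point): centre of the floor of the tray's wide back bay, where the box belongs; moves with the tray. x into the riser, y left, z up. Inside 104 mm along x, 130 mm along y; floor 8 mm above the bench; walls 18 mm (front, left), 26 mm (back, right) above it. The riser's top overhangs its back part: an upright gripper cannot get in, only one leaning back over the front pocket
- pocket (a point): centre of the floor of the tray's square front pocket, where the bottle belongs; 90 mm in front (-x) of point bay, same axes and floor height. 64 mm square inside; walls 18 mm above its floor, but the tray's front panel rises 36 mm above it. To the left a flat tin and pliers are fixed in the tray, no higher than 35 mm above the bench
- pull (a point): middle of the tray's pull bar, a steel bar about 110 mm long running left to right, 35 mm in front of the tray's front panel and 26 mm above the bench; moves with the tray. x points into the riser. The panel is 236 mm wide and reaches from 4 to 44 mm above the bench
- tray (a joint): how far the tray is pulled out of the riser, in m: 0 = fully home against its stop, grows as it comes out towards the robot (along -x of point bay), at most 0.115. It slides freely against about 2.5 N of friction and stays where it is left
- riser_edge (a point): on the fixed bench riser (pale green sides, dark green top board with white edging, 270 mm wide, 245 mm deep, open front): middle of the lower front edge of its top board, 150 mm above the bench; x into the riser, y left. The board is 18 mm thick; small tins and burrs stand on it from 140 mm behind this edge, up to 225 mm above the bench
- pliers: loose flat-nose pliers with black handles, about 130 mm long, lying flat 12 mm high on the bench near the robot; origin at their rivet
- tin: loose round aluminium tin, 60 mm across, 24 mm high; origin at the centre of its underside
- spool: loose black spool wound with brown cord, 64 mm across, 54 mm high; origin at the centre of its underside
- tape: loose roll of tan tape lying flat, 84 mm across, 24 mm high; origin at the centre of its underside
- hammer: loose small hammer, 200 mm long, lying flat; origin near its middle
- water: loose clear drinking bottle with green cap, 66 mm across, 200 mm tall; origin at the centre of its underside
- dish: loose white ceramic dish, 84 mm across, 24 mm high; origin at the centre of its underside

How it is judged:
By the outcome, as a careful person would: the job done as asked, in the order asked, and still so for the second after the job is handed in, with the robot touching nothing.
It also fails if it takes over 72 s, if anything falls off the work surface, if the arm or the gripper's body presses on something with over 40 N, if the wrist force passes 120 N, or if a joint passes its speed limit or range.

## Working session

There is one attempt and no reset: what is moved stays moved. The work goes in short steps, Python scripts to look and compute and a tool call to move; the robot and the scene stay as the last step left them, time stands still between calls to the robot, and variables do not carry over. Pictures are saved under pics/ and viewed, and the job is handed in when it is done.

Besides the shell and the picture viewer there is one more tool, called after "Emit:" as name(argument=value, ...) on one line, values as JSON. move_arm: Moves the arm, as the interface text tells. Its arguments: {"type":"object","properties":{"deltas":{"type":"array","items":{"type":"array","items":{"type":"number"}}}},"required":["deltas"]}

```bash
mkdir -p pics; ls; python3 - <<'E'
from workcell import *
import cv2,numpy as np
for c in ["scene","top"]:
    im=get_image(c); cv2.imwrite(f"pics/{c}0.png",im)
    k=calibration(c); print(c,np.round(k["intrinsics"],1).tolist(),np.round(k["world_to_cam"],3).tolist())
    for n in ["box_c","glue_c","bay","pocket","pull","riser_edge","pliers","tin","spool","tape","hammer","water","dish"]:
        r=place_of(c,n); print(n,[(round(d["conf"],2),np.round(d["location"]).tolist()) for d in r[:2]])
o=get_obs();print(o)
E
```

```text
pics
scene [[501.6, 0.0, 319.5], [0.0, 501.6, 237.3], [0.0, 0.0, 1.0]] [[0.981, -0.196, -0.01, -590.287], [-0.166, -0.802, -0.574, 136.161], [0.105, 0.564, -0.819, 1424.97], [0.0, 0.0, 0.0, 1.0]]
box_c [(0.93, [504.0, -372.0, 19.0]), (0.73, [681.0, 312.0, 3.0])]
glue_c [(0.9, [496.0, 348.0, 53.0])]
bay [(0.57, [674.0, -42.0, 13.0]), (0.19, [369.0, -177.0, 2.0])]
pocket [(0.77, [585.0, -34.0, 11.0]), (0.45, [505.0, -370.0, 19.0])]
pull [(0.59, [511.0, 4.0, 20.0]), (0.32, [675.0, -44.0, 11.0])]
riser_edge [(0.88, [658.0, -6.0, 150.0])]
pliers [(0.64, [374.0, 140.0, 3.0])]
tin [(0.62, [371.0, -178.0, 3.0])]
spool [(0.63, [528.0, 555.0, -0.0]), (0.58, [513.0, 6.0, 20.0])]
tape [(0.81, [680.0, 310.0, 3.0])]
hammer [(0.75, [362.0, -500.0, 2.0])]
water [(0.6, [566.0, -540.0, 0.0])]
dish [(0.86, [684.0, -361.0, 2.0]), (0.73, [658.0, -4.0, 154.0])]
top [[555.0, 0.0, 320.4], [0.0, 555.0, 244.9], [0.0, 0.0, 1.0]] [[-0.07, -0.998, 0.002, 25.915], [-0.974, 0.068, -0.216, 600.779], [0.215, -0.017, -0.976, 1346.93], [0.0, 0.0, 0.0, 1.0]]
box_c [(0.57, [502.0, -371.0, 17.0])]
glue_c [(0.71, [497.0, 
[... 491 characters left out ...]
2.0, -359.0, 1.0]), (0.5, [658.0, -6.0, 151.0])]
{'t': 1.4, 'qpos': array([ 1.09500147e+00,  4.23056783e-01,  1.62992471e+00,  1.83830853e-05,
        1.08855200e+00, -1.90153617e-02]), 'qvel': array([ 0.0003995 , -0.00098948,  0.0009387 , -0.00073117, -0.00099028,
        0.00023508]), 'joint_torque': array([-8.72964356e-04, -5.44566607e+01, -2.74046373e+01,  6.43523480e-02,
        1.67187082e-02, -2.60551644e-06]), 'ee_pos': array([275.63775358, 560.92107299, 236.69233873]), 'orientation': array([-7.11298797e-01, -3.06000821e+00, -9.63576402e-05]), 'ft_force': array([-0.50950191,  0.59711691, -0.17663788]), 'moment': array([0.01370424, 0.00532878, 0.04247858]), 'width': 87.93138256809551}
```

View pics/scene0.png

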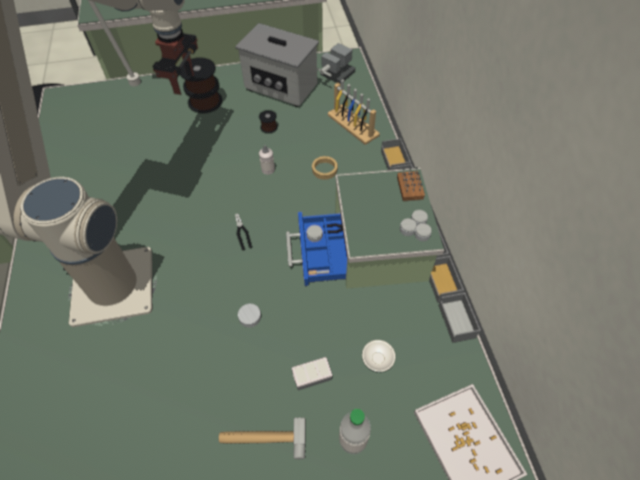

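View pics/top0.png

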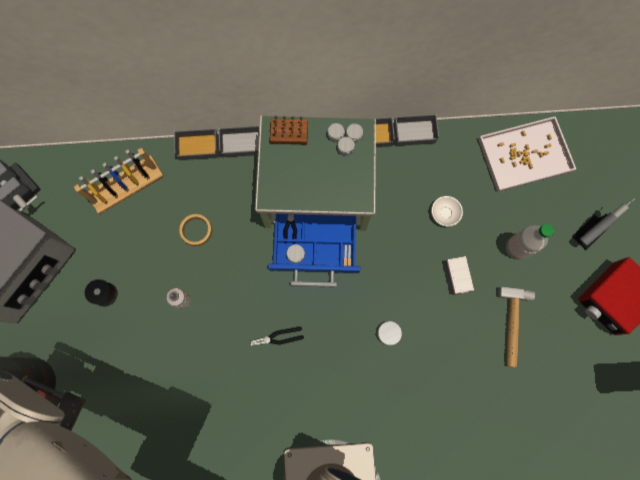

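The box is at about (460,275) in the top view and the glue bottle at (177,298). The tray is open at (315,242), with its pull bar at (314,285). Next I'll measure the yaws and the tray geometry.

```bash
cat > h.py <<'E'
from workcell import *
import cv2,numpy as np
from scipy.spatial.transform import Rotation as R
def proj(c,P):
    k=calibration(c);T=np.array(k["world_to_cam"]);K=np.array(k["intrinsics"])
    p=(T[:3,:3]@np.atleast_2d(P).T+T[:3,3:]); q=K@p; return (q[:2]/q[2]).T
def back(c,uv,z):
    k=calibration(c);T=np.array(k["world_to_cam"]);K=np.array(k["intrinsics"])
    Rm=T[:3,:3];C=-Rm.T@T[:3,3]; uv=np.atleast_2d(uv).astype(float)
    d=(Rm.T@np.linalg.inv(K)@np.c_[uv,np.ones(len(uv))].T).T
    return C+d*((z-C[2])/d[:,2])[:,None]
def crop(c,im,u0,v0,u1,v1,s,name):
    cv2.imwrite(f"pics/{name}.png",cv2.resize(im[v0:v1,u0:u1],None,fx=s,fy=s,interpolation=cv2.INTER_CUBIC))
def st():
    o=get_obs(); M=R.from_rotvec(o["orientation"]).as_matrix()
    print("t",round(o["t"],2),"tcp",np.round(o["ee_pos"],1),"w",round(o["width"],1),"F",np.round(o["ft_force"],1)); print("x",np.round(M[:,0],3),"y",np.round(M[:,1],3),"z",np.round(M[:,2],3),"q",np.round(o["qpos"],3))
    return o,M
E
python3 - <<'E'
from h import *
im=cv2.imread("pics/top0.png"); 
for c in ["top","scene"]:
    r=regions_of(c,"box_c")
    if r:
        m=r[0]["region"].astype(np.uint8); ct=max(cv2.findContours(m,0,1)[0],key=cv2.contourArea)[:,0]
        P=back(c,ct,30)[:,:2].astype(np.float32); print(c,r[0]["conf"],cv2.minAreaRect(P))
crop("top",im,250,190,390,310,5,"tray_top"); crop("top",im,430,240,490,310,8,"box_top")
im=cv2.imread("pics/scene0.png");crop("scene",im,270,150,450,300,4,"tray_sc")
st()
E
```

```text
top 0.79 ((506.5115051269531, -367.70220947265625), (95.7219467163086, 59.5610237121582), 5.638823986053467)
scene 0.7 ((507.4053039550781, -376.73565673828125), (90.67106628417969, 60.34529495239258), 7.186088562011719)
t 1.5 tcp [275.6 560.9 236.7] w 87.9 F [-0.1  0.  -0.3]
x [-0.897  0.441  0.   ] y [ 0.441  0.897 -0.   ] z [-0. -0. -1.] q [ 1.095  0.423  1.63   0.     1.089 -0.019]
```

View pics/tray_top.png

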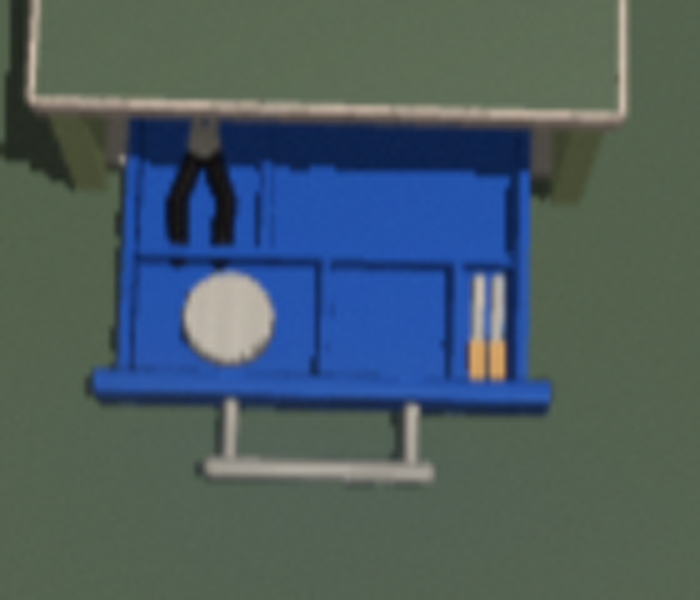

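View pics/box_top.png

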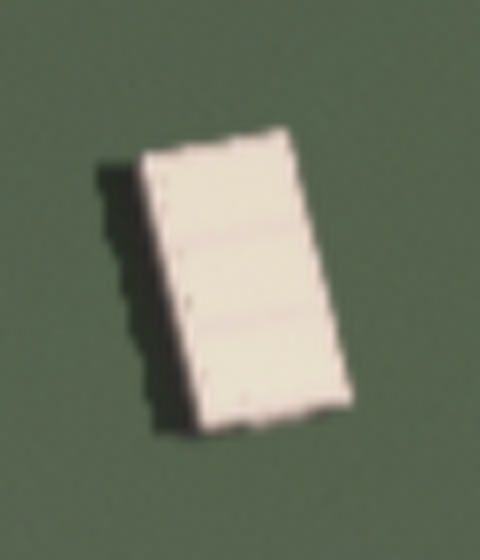

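View pics/tray_sc.png

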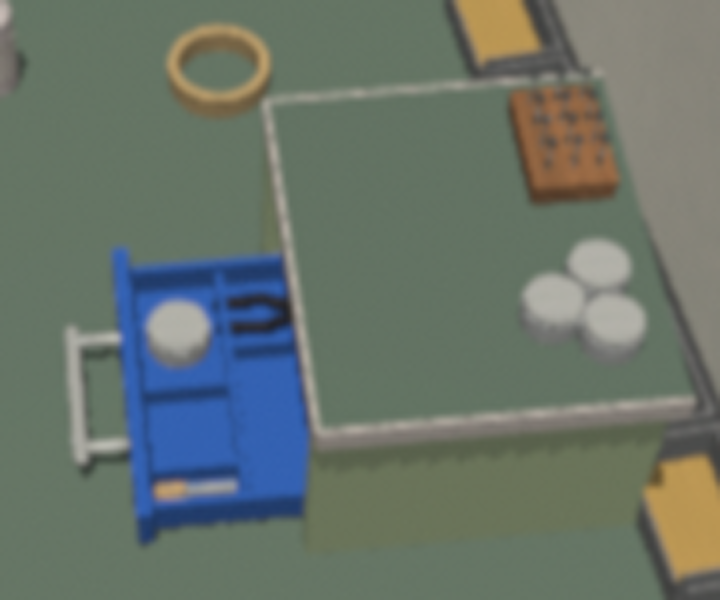

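```bash
python3 - <<'E'
from h import *
def show(n,pts,s,o,z):
    P=back("top",np.array(pts)/s+np.array(o),z)[:,:2]; print(n,np.round(P,1).tolist(), "yaw of seq", [round(float(np.degrees(np.arctan2(*(P[(i+1)%len(P)]-P[i])[::-1]))),1) for i in range(len(P))],"len",[round(float(np.linalg.norm(P[(i+1)%len(P)]-P[i])),1) for i in range(len(P))],"mean",P.mean(0).round(1))
show("box",[(203,432),(143,155),(287,128),(352,403)],8,(430,240),36)
show("bar",[(205,462),(432,468)],5,(250,190),30)
show("edge_top",[(30,97),(626,115)],5,(250,190),168)
show("edge_bot",[(30,110),(624,124)],5,(250,190),150)
show("panel_top_front",[(95,382),(550,398)],5,(250,190),44)
show("paneltop back",[(95,372),(550,383)],5,(250,190),44)
show("divider",[(137,255),(512,268)],5,(250,190),26)
show("pocket",[(325,262),(447,265),(447,378),(325,375)],5,(250,190),20)
E
```

```text
box [[455.7, -351.2], [546.4, -342.9], [552.0, -390.5], [461.6, -399.8]] yaw of seq [5.2, -83.3, -174.1, 96.9] len [91.1, 47.9, 90.9, 49.0] mean [ 503.9 -371.1]
bar [[515.7, 65.6], [504.5, -50.6]] yaw of seq [-95.5, 84.5] len [116.8, 116.8] mean [510.1   7.5]
edge_top [[676.0, 133.1], [647.2, -150.3]] yaw of seq [-95.8, 84.2] len [284.8, 284.8] mean [661.6  -8.6]
edge_bot [[674.8, 135.1], [647.7, -151.1]] yaw of seq [-95.4, 84.6] len [287.6, 287.6] mean [661.3  -8. ]
panel_top_front [[558.8, 118.8], [534.2, -113.1]] yaw of seq [-96.0, 84.0] len [233.2, 233.2] mean [546.5   2.9]
paneltop back [[564.0, 118.6], [542.0, -113.8]] yaw of seq [-95.4, 84.6] len [233.4, 233.4] mean [553.    2.4]
divider [[628.2, 94.9], [607.5, -100.7]] yaw of seq [-96.0, 84.0] len [196.7, 196.7] mean [617.8  -2.9]
pocket [[618.9, -3.2], [612.8, -67.2], [552.6, -62.5], [558.6, 0.9]] yaw of seq [-95.4, 175.5, 84.6, -3.9] len [64.2, 60.4, 63.7, 60.4] mean [585.7 -33. ]
```

Emit:
move_arm(deltas=[[0,0,0,-0.04,0],[0,-0.02,-0.015,-0.075,0],[0,-0.05,-0.035,-0.095,0],[0,-0.084,-0.059,-0.1,0],[0,-0.118,-0.083,-0.1,0]])

```text
t: 1.92
ee_pos: [345.4, 435.0, 339.2]
orientation: [0.708, 3.058, 0.007]
ft_force: [0.8, -1.2, -1.1]
width: 87.9
```

Emit:
move_arm(deltas=[[0,-0.033,-0.023,-0.01,0],[0,-0.066,-0.046,-0.02,0],[0,-0.099,-0.069,-0.03,0],[0,-0.132,-0.092,-0.04,0],[0,-0.165,-0.115,-0.05,0]])

```text
t: 2.33
ee_pos: [442.3, 257.4, 387.4]
orientation: [0.711, 3.06, 0.001]
ft_force: [1.3, 0.6, 0.6]
width: 87.9
```

Emit:
move_arm(deltas=[[0,-0.033,-0.023,0,0],[0,-0.066,-0.046,0,0],[0,-0.099,-0.069,0,0],[0,-0.132,-0.092,0,0],[0,-0.165,-0.115,0,0]])

```text
t: 2.75
ee_pos: [539.8, 81.2, 387.0]
orientation: [0.711, 3.059, 0.0]
ft_force: [1.1, 0.9, 0.3]
width: 87.6
```

```bash
python3 -c "
from h import *
o,M=st(); print(M.T@(np.array([617,-61,400])-o['ee_pos']))"
```

```text
t 2.75 tcp [539.8  81.2 387. ] w 87.6 F [1.1 0.9 0.3]
x [-0.897  0.441 -0.   ] y [0.441 0.897 0.   ] z [ 0.001  0.    -1.   ] q [ 0.128  0.162  1.638  0.     1.341 -0.986]
[-132.05964469  -93.56204086  -13.01892746]
```

Emit:
move_arm(deltas=[[0,-0.033,-0.023,0,-0.09],[0,-0.066,-0.046,0,-0.18],[0,-0.099,-0.069,0,-0.27],[0,-0.132,-0.094,0,-0.36],[0,-0.132,-0.094,0,-0.36]])

```text
t: 3.17
ee_pos: [618.5, -65.3, 386.1]
orientation: [0.151, 3.137, -0.003]
ft_force: [-0.9, 0.6, -0.9]
width: 87.6
```

Emit:
move_arm(deltas=[[0,0,0,-0.04,0],[0,0,0,-0.08,0],[0,0,0,-0.12,0],[0,0,0,-0.16,0],[0,0,0,-0.2,0]])

```text
t: 3.58
ee_pos: [615.6, -59.2, 588.7]
orientation: [0.153, 3.138, 0.0]
ft_force: [0.7, -0.2, -0.5]
width: 87.8
```

Emit:
move_arm(deltas=[[0,0,0,-0.04,0],[0,0,0,-0.08,0],[0,0,0,-0.12,0],[0,0,0,-0.16,0],[0,0,0,-0.2,0]])

```text
t: 4.0
ee_pos: [615.1, -59.0, 789.0]
orientation: [0.152, 3.137, 0.0]
ft_force: [2.1, -0.6, 1.1]
width: 87.8
```

```bash
python3 -c "
from h import *
o,M=st()"
```

```text
t 4.0 tcp [615.1 -59.  789. ] w 87.8 F [ 2.1 -0.6  1.1]
x [-0.995  0.097 -0.001] y [0.097 0.995 0.   ] z [ 0.001 -0.    -1.   ] q [-0.115  0.345  0.551  0.     2.245 -1.589]
```

Emit:
move_arm(deltas=[[0,0,0,-0.03,0],[0,0,0,-0.06,0],[0,0,0,-0.09,0],[0,0,0,-0.12,0],[0,0,0,-0.15,0]])

```text
t: 4.42
ee_pos: [588.7, -56.6, 883.1]
orientation: [0.151, 3.122, -0.001]
ft_force: [-1.1, -0.6, 1.3]
width: 87.7
```

```bash
python3 -c "
from h import *
o,M=st()"
```

```text
t 4.42 tcp [588.7 -56.6 883.1] w 87.7 F [-1.1 -0.6  1.3]
x [-0.995  0.097 -0.016] y [0.097 0.995 0.   ] z [ 0.016 -0.001 -1.   ] q [-1.160e-01  4.800e-01  8.900e-02  1.000e-03  2.557e+00 -1.589e+00]
```

Emit:
move_arm(deltas=[[0,0,0,-0.04,0],[0,0,0,-0.08,0],[0,0,0,-0.12,0],[0,0,0,-0.16,0],[0,0,0,-0.2,0]])

```text
t: 4.83
ee_pos: [528.8, -50.9, 925.2]
orientation: [0.15, 3.099, -0.003]
ft_force: [1.2, 1.1, -0.1]
width: 87.8
```

```bash
python3 -c "
from h import *
o,M=st()"
```

```text
t 4.83 tcp [528.8 -50.9 925.2] w 87.8 F [ 1.2  1.1 -0.1]
x [-0.995  0.097 -0.039] y [ 0.097  0.995 -0.   ] z [ 0.039 -0.004 -0.999] q [-1.190e-01  4.060e-01  8.600e-02  2.000e-03  2.611e+00 -1.591e+00]
```

Emit:
move_arm(deltas=[[0,0,0,0,0],[0,0,0,0,0]])

```text
t: 5.0
ee_pos: [530.2, -51.1, 924.2]
orientation: [0.15, 3.1, -0.003]
ft_force: [0.1, -0.3, -0.5]
width: 88.1
```

```bash
python3 -c "
from h import *
o,M=st()"
```

```text
t 5.0 tcp [530.2 -51.1 924.2] w 88.1 F [ 0.1 -0.3 -0.5]
x [-0.995  0.097 -0.038] y [ 0.097  0.995 -0.   ] z [ 0.038 -0.004 -0.999] q [-1.190e-01  4.080e-01  8.600e-02  2.000e-03  2.610e+00 -1.591e+00]
```

```bash
python3 -c "
from h import *
print(back('top',[(320,130),(320,60),(320,5)],0).round())
k=calibration('scene');T=np.array(k['world_to_cam']);print(-T[:3,:3].T@T[:3,3])
cv2.imwrite('pics/s1.png',get_image('scene'))"
```

```text
[[ 944.  -39.    0.]
 [1159.  -54.    0.]
 [1338.  -67.    0.]]
[ 452.42890456 -810.78014664 1239.13723689]
```

View pics/s1.png

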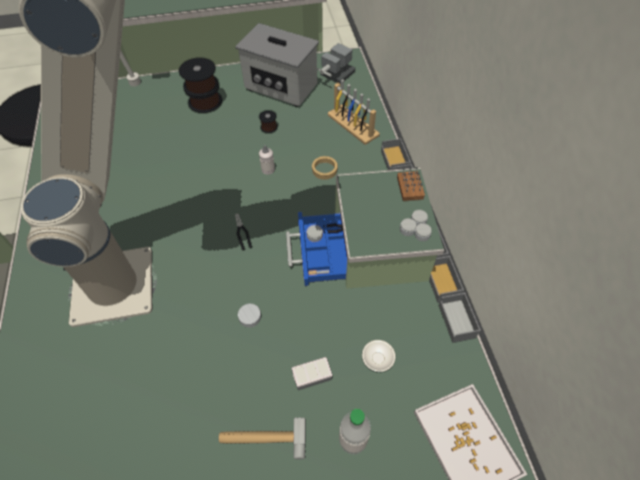

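Emit:
move_arm(deltas=[[0,-0.01,0,0.04,0],[0,-0.035,0,0.075,0],[0,-0.065,0,0.105,0],[0,-0.095,0,0.135,0],[0,-0.125,0,0.16,0]])

```text
t: 5.47
ee_pos: [650.4, -62.7, 776.0]
orientation: [0.15, 3.102, -0.003]
ft_force: [0.6, -0.2, 0.2]
width: 87.9
```

Emit:
move_arm(deltas=[[0,-0.035,0,0.01,0],[0,-0.07,0,0.02,0],[0,-0.105,0,0.03,0],[0,-0.14,0,0.04,0],[0,-0.15,0,0.05,0]])

```text
t: 5.88
ee_pos: [791.7, -76.6, 708.4]
orientation: [0.15, 3.103, -0.002]
ft_force: [0.1, -0.1, -1.3]
width: 87.9
```

```bash
python3 -c "
from h import *
o,M=st()"
```

```text
t 5.88 tcp [791.7 -76.6 708.4] w 87.9 F [ 0.1 -0.1 -1.3]
x [-0.995  0.097 -0.035] y [0.097 0.995 0.   ] z [ 0.035 -0.003 -0.999] q [-1.120e-01  7.330e-01  9.000e-02  1.000e-03  2.283e+00 -1.585e+00]
```

Emit:
move_arm(deltas=[[0,-0.03,0,-0.03,0],[0,-0.06,0,-0.06,0],[0,-0.09,0,-0.09,0],[0,-0.12,0,-0.12,0],[0,-0.15,0,-0.15,0]])

```text
t: 6.3
ee_pos: [780.7, -75.4, 736.3]
orientation: [0.148, 3.058, -0.006]
ft_force: [0.1, 0.2, 0.1]
width: 87.9
```

```bash
python3 -c "
from h import *
o,M=st()"
```

```text
t 6.3 tcp [780.7 -75.4 736.3] w 87.9 F [0.1 0.2 0.1]
x [-0.992  0.096 -0.08 ] y [ 0.097  0.995 -0.   ] z [ 0.08  -0.008 -0.997] q [-1.120e-01  7.000e-01  8.600e-02  2.000e-03  2.275e+00 -1.585e+00]
```

Emit:
move_arm(deltas=[[0,-0.034,0,-0.024,0],[0,-0.068,0,-0.048,0],[0,-0.102,0,-0.072,0],[0,-0.136,0,-0.096,0],[0,-0.17,0,-0.12,0]])

```text
t: 6.72
ee_pos: [793.3, -76.7, 730.1]
orientation: [0.147, 3.036, -0.007]
ft_force: [0.3, -0.0, -0.9]
width: 87.6
```

```bash
python3 -c "
from h import *
o,M=st();print(o['qpos'][2])"
```

```text
t 6.72 tcp [793.3 -76.7 730.1] w 87.6 F [ 0.3 -0.  -0.9]
x [-0.99   0.096 -0.102] y [0.097 0.995 0.   ] z [ 0.101 -0.01  -0.995] q [-1.120e-01  7.090e-01  8.600e-02  2.000e-03  2.245e+00 -1.585e+00]
0.08615794468232947
```

Emit:
move_arm(deltas=[[0,-0.034,0,-0.024,0],[0,-0.068,0,-0.048,0],[0,-0.102,0,-0.072,0],[0,-0.136,0,-0.096,0],[0,-0.17,0,-0.12,0]])

```text
t: 7.13
ee_pos: [800.9, -77.5, 731.2]
orientation: [0.146, 3.009, -0.009]
ft_force: [0.1, -0.5, 0.1]
width: 87.7
```

```bash
python3 -c "
from h import *
o,M=st();print(o['qpos'][2])"
```

```text
t 7.13 tcp [800.9 -77.5 731.2] w 87.7 F [ 0.1 -0.5  0.1]
x [-0.987  0.096 -0.128] y [0.097 0.995 0.   ] z [ 0.128 -0.012 -0.992] q [-0.112  0.708  0.087  0.003  2.218 -1.584]
0.08695207538168653
```

Emit:
move_arm(deltas=[[0,-0.03,0,-0.03,0],[0,-0.06,0,-0.06,0],[0,-0.09,0,-0.09,0],[0,-0.12,0,-0.12,0],[0,-0.15,0,-0.15,0]])

```text
t: 7.55
ee_pos: [792.3, -76.7, 750.2]
orientation: [0.144, 2.981, -0.011]
ft_force: [-0.1, 0.3, 0.4]
width: 87.8
```

Emit:
move_arm(deltas=[[0,-0.02,0,-0.036,0],[0,-0.04,0,-0.072,0],[0,-0.06,0,-0.108,0],[0,-0.08,0,-0.144,0],[0,-0.1,0,-0.18,0]])

```text
t: 7.97
ee_pos: [759.4, -73.5, 791.4]
orientation: [0.143, 2.954, -0.013]
ft_force: [0.2, -0.7, -0.3]
width: 87.8
```

```bash
python3 -c "
from h import *
o,M=st();print(o['qpos'][2])"
```

```text
t 7.97 tcp [759.4 -73.5 791.4] w 87.8 F [ 0.2 -0.7 -0.3]
x [-0.979  0.095 -0.183] y [0.097 0.995 0.   ] z [ 0.182 -0.018 -0.983] q [-0.113  0.63   0.087  0.004  2.241 -1.585]
0.0866095954979423
```

Emit:
move_arm(deltas=[[0,-0.032,0,-0.026,0],[0,-0.064,0,-0.052,0],[0,-0.096,0,-0.078,0],[0,-0.128,0,-0.104,0],[0,-0.16,0,-0.13,0]])

```text
t: 8.38
ee_pos: [762.4, -73.8, 796.5]
orientation: [0.142, 2.93, -0.015]
ft_force: [0.7, -0.1, 0.3]
width: 87.8
```

Emit:
move_arm(deltas=[[0,-0.032,0,-0.026,0],[0,-0.064,0,-0.052,0],[0,-0.096,0,-0.078,0],[0,-0.128,0,-0.104,0],[0,-0.16,0,-0.13,0]])

```text
t: 8.8
ee_pos: [761.8, -73.8, 806.7]
orientation: [0.14, 2.9, -0.017]
ft_force: [-0.0, 1.3, -0.3]
width: 87.7
```

Emit:
move_arm(deltas=[[0,-0.032,0,-0.026,0],[0,-0.064,0,-0.052,0],[0,-0.096,0,-0.078,0],[0,-0.128,0,-0.104,0],[0,-0.16,0,-0.13,0]])

```text
t: 9.22
ee_pos: [760.0, -73.7, 817.4]
orientation: [0.139, 2.872, -0.018]
ft_force: [-0.6, 0.1, 0.3]
width: 87.7
```

Emit:
move_arm(deltas=[[0,-0.032,0,-0.026,0],[0,-0.064,0,-0.052,0],[0,-0.096,0,-0.078,0],[0,-0.128,0,-0.104,0],[0,-0.16,0,-0.13,0]])

```text
t: 9.63
ee_pos: [756.9, -73.4, 829.2]
orientation: [0.138, 2.844, -0.02]
ft_force: [-0.0, 0.6, 0.0]
width: 87.8
```

```bash
python3 -c "
from h import *
o,M=st();print(o['qpos'][2])"
```

```text
t 9.63 tcp [756.9 -73.4 829.2] w 87.8 F [-0.   0.6  0. ]
x [-0.953  0.093 -0.29 ] y [0.097 0.995 0.   ] z [ 0.289 -0.028 -0.957] q [-0.114  0.586  0.087  0.006  2.174 -1.584]
0.08714280327976075
```

Emit:
move_arm(deltas=[[0,-0.034,0,-0.022,0],[0,-0.068,0,-0.044,0],[0,-0.102,0,-0.066,0],[0,-0.136,0,-0.088,0],[0,-0.17,0,-0.11,0]])

```text
t: 10.05
ee_pos: [762.5, -73.9, 833.7]
orientation: [0.136, 2.816, -0.022]
ft_force: [0.2, 0.7, 0.1]
width: 88.3
```

Emit:
move_arm(deltas=[[0,-0.034,0,-0.022,0],[0,-0.068,0,-0.044,0],[0,-0.102,0,-0.066,0],[0,-0.136,0,-0.088,0],[0,-0.17,0,-0.11,0]])

```text
t: 10.47
ee_pos: [765.3, -74.2, 841.2]
orientation: [0.135, 2.786, -0.024]
ft_force: [-0.4, -0.5, 0.6]
width: 87.9
```

Emit:
move_arm(deltas=[[0,-0.034,0,-0.022,0],[0,-0.068,0,-0.044,0],[0,-0.102,0,-0.066,0],[0,-0.136,0,-0.088,0],[0,-0.17,0,-0.11,0]])

```text
t: 10.88
ee_pos: [766.4, -74.4, 850.1]
orientation: [0.134, 2.757, -0.026]
ft_force: [-0.7, 0.9, -0.4]
width: 87.9
```

Emit:
move_arm(deltas=[[0,-0.034,0,-0.022,0],[0,-0.068,0,-0.044,0],[0,-0.102,0,-0.066,0],[0,-0.136,0,-0.088,0],[0,-0.17,0,-0.11,0]])

```text
t: 11.3
ee_pos: [765.6, -74.3, 860.6]
orientation: [0.132, 2.727, -0.027]
ft_force: [0.1, -0.6, 0.6]
width: 87.5
```

Emit:
move_arm(deltas=[[0,-0.034,0,-0.022,0],[0,-0.068,0,-0.044,0],[0,-0.102,0,-0.066,0],[0,-0.136,0,-0.088,0],[0,-0.17,0,-0.11,0]])

```text
t: 11.72
ee_pos: [763.1, -74.1, 872.6]
orientation: [0.131, 2.697, -0.029]
ft_force: [0.6, 1.2, 0.3]
width: 87.6
```

```bash
cat >> h.py <<'E'
def go(P):  # tool-frame shift (m) to world TCP target mm
    o,M=st(); d=M.T@(np.array(P)-o["ee_pos"])/1000; print("to",P,"d",np.round(d,4)); return d
def tcp_for(G): # TCP such that grasp point at G
    o=get_obs(); M=R.from_rotvec(o["orientation"]).as_matrix(); return np.array(G)+5*M[:,2]
E
python3 -c "
from h import *
o,M=st();print(o['qpos'][2], np.degrees(np.arccos(-M[2,2])))"
```

```text
t 11.72 tcp [763.1 -74.1 872.6] w 87.6 F [0.6 1.2 0.3]
x [-0.9    0.087 -0.427] y [0.097 0.995 0.   ] z [ 0.425 -0.041 -0.904] q [-0.115  0.544  0.087  0.009  2.069 -1.583]
0.08711239386837316 25.30489525569961
```

```bash
python3 -c "
from h import *
d=go(tcp_for([480,-373,180])); print(np.round(d/4,3))"
```

```text
t 11.72 tcp [763.1 -74.1 872.6] w 87.6 F [0.6 1.2 0.3]
x [-0.9    0.087 -0.427] y [0.097 0.995 0.   ] z [ 0.425 -0.041 -0.904] q [-0.115  0.544  0.087  0.009  2.069 -1.583]
to [ 482.12723087 -373.20593212  175.47976983] d [ 0.5247 -0.325   0.523 ]
[ 0.131 -0.081  0.131]
```

Emit:
move_arm(deltas=[[0,0.026,-0.016,0.026,0],[0,0.052,-0.032,0.052,0],[0,0.078,-0.048,0.078,0],[0,0.104,-0.064,0.104,0],[0,0.131,-0.081,0.131,0]])

```text
t: 12.13
ee_pos: [705.0, -135.0, 728.9]
orientation: [0.13, 2.696, -0.029]
ft_force: [0.6, -0.7, 0.5]
width: 87.7
```

Emit:
move_arm(deltas=[[0,0.026,-0.016,0.026,0],[0,0.052,-0.032,0.052,0],[0,0.078,-0.048,0.078,0],[0,0.104,-0.064,0.104,0],[0,0.131,-0.081,0.131,0]])

```text
t: 12.55
ee_pos: [635.3, -209.8, 554.8]
orientation: [0.131, 2.696, -0.029]
ft_force: [1.1, -0.2, 0.5]
width: 88.2
```

Emit:
move_arm(deltas=[[0,0.026,-0.016,0.026,0],[0,0.052,-0.032,0.052,0],[0,0.078,-0.048,0.078,0],[0,0.104,-0.064,0.104,0],[0,0.131,-0.081,0.131,0]])

```text
t: 12.97
ee_pos: [565.7, -284.4, 380.7]
orientation: [0.131, 2.696, -0.03]
ft_force: [0.3, -0.5, -0.1]
width: 87.7
```

```bash
python3 -c "
from h import *
d=go(tcp_for([480,-373,180])); print(np.round(d/4,3))"
```

```text
t 12.97 tcp [ 565.7 -284.4  380.7] w 87.7 F [ 0.3 -0.5 -0.1]
x [-0.9    0.087 -0.428] y [ 0.097  0.995 -0.   ] z [ 0.426 -0.042 -0.904] q [-0.577  0.141  1.741  0.259  0.879 -2.179]
to [ 482.13039595 -373.20895921  175.48139965] d [ 0.1552 -0.0964  0.1535]
[ 0.039 -0.024  0.038]
```

Emit:
move_arm(deltas=[[0,0.026,-0.016,0.026,0],[0,0.052,-0.032,0.052,0],[0,0.078,-0.048,0.077,0],[0,0.104,-0.064,0.103,0],[0,0.13,-0.08,0.128,0]])

```text
t: 13.38
ee_pos: [500.5, -353.5, 213.1]
orientation: [0.155, 2.715, -0.039]
ft_force: [0.6, 0.2, -0.1]
width: 87.9
```

Emit:
move_arm(deltas=[[0,0.025,-0.016,0.025,0],[0,0.025,-0.016,0.025,0]])

```text
t: 13.55
ee_pos: [494.0, -361.9, 184.0]
orientation: [0.17, 2.741, -0.05]
ft_force: [-0.8, 0.2, 0.3]
width: 87.8
```

```bash
python3 -c "
from h import *
d=go(tcp_for([483.5,-373.3,60])); d=go(tcp_for([483.5,-373.3,27]))
im=get_image('scene');crop('scene',im,220,290,420,440,4,'s2');im=get_image('top');crop('top',im,380,190,540,310,5,'t2')"
```

```text
t 13.55 tcp [ 494.  -361.9  184. ] w 87.8 F [-0.8  0.2  0.3]
x [-0.916  0.112 -0.386] y [ 0.126  0.992 -0.011] z [ 0.381 -0.059 -0.923] q [-0.758  0.37   1.93   0.431  0.553 -2.54 ]
to [ 485.40692303 -373.5951382    55.38735022] d [ 0.0562 -0.0112  0.1161]
t 13.55 tcp [ 494.  -361.9  184. ] w 87.8 F [-0.8  0.2  0.3]
x [-0.916  0.112 -0.386] y [ 0.126  0.992 -0.011] z [ 0.381 -0.059 -0.923] q [-0.758  0.37   1.93   0.431  0.553 -2.54 ]
to [ 485.40692303 -373.5951382    22.38735022] d [ 0.0689 -0.0109  0.1465]
```

View pics/s2.png

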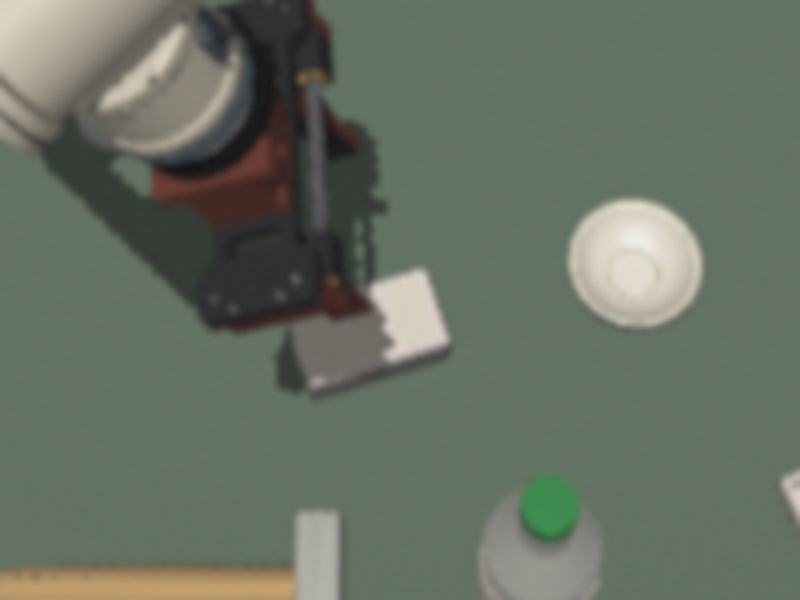

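View pics/t2.png

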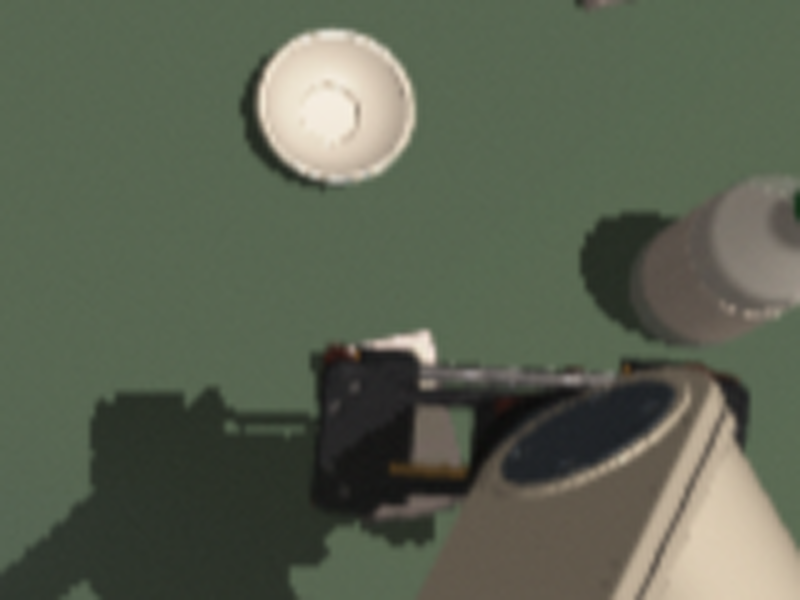

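Emit:
move_arm(deltas=[[0,0,0,0,0.124],[0,0,0,0,0.248],[0,0,0,0,0.372],[0,0,0,0,0.496],[0,0,0,0,0.62]])

```text
t: 14.07
ee_pos: [498.5, -362.8, 192.1]
orientation: [0.998, 2.552, 0.117]
ft_force: [0.6, 0.3, 0.5]
width: 87.8
```

Emit:
move_arm(deltas=[[0,0,0,0,0.124],[0,0,0,0,0.248],[0,0,0,0,0.372],[0,0,0,0,0.496],[0,0,0,0,0.62]])

```text
t: 14.48
ee_pos: [498.5, -362.8, 192.2]
orientation: [1.75, 2.151, 0.284]
ft_force: [-1.0, -0.7, -0.7]
width: 87.6
```

Emit:
move_arm(deltas=[[0,0,0,0,0.124],[0,0,0,0,0.248],[0,0,0,0,0.372],[0,0,0,0,0.496],[0,0,0,0,0.62]])

```text
t: 14.9
ee_pos: [498.6, -362.8, 192.2]
orientation: [2.374, 1.548, 0.432]
ft_force: [0.5, -0.1, -0.1]
width: 87.6
```

Emit:
move_arm(deltas=[[0,0,0,0,0.124],[0,0,0,0,0.248],[0,0,0,0,0.372],[0,0,0,0,0.496],[0,0,0,0,0.62]])

```text
t: 15.32
ee_pos: [498.5, -362.8, 192.2]
orientation: [2.816, 0.773, 0.549]
ft_force: [1.0, -0.3, -0.4]
width: 87.5
```

Emit:
move_arm(deltas=[[0,0,0,0,0.124],[0,0,0,0,0.248],[0,0,0,0,0.372],[0,0,0,0,0.496],[0,0,0,0,0.62]])

```text
t: 15.73
ee_pos: [498.5, -362.8, 192.2]
orientation: [3.026, -0.128, 0.622]
ft_force: [0.3, 0.6, 0.8]
width: 87.7
```

```bash
python3 -c "
from h import *
d=go(tcp_for([483.5,-373.3,60]))"
```

```text
t 15.73 tcp [ 498.5 -362.8  192.2] w 87.7 F [0.3 0.6 0.8]
x [ 0.916 -0.071  0.395] y [-0.091 -0.995  0.032] z [ 0.391 -0.065 -0.918] q [-0.755  0.36   1.924  0.432  0.555  0.566]
to [ 485.45698673 -373.6246443    55.41035851] d [-0.0653  0.0076  0.1211]
```

Emit:
move_arm(deltas=[[0,-0.02,0.002,0.036,0.06],[0,-0.04,0.005,0.072,0.06],[0,-0.055,0.007,0.1,0.06],[0,-0.065,0.008,0.121,0.06],[0,-0.065,0.008,0.121,0.06]])

```text
t: 16.15
ee_pos: [483.1, -372.7, 50.5]
orientation: [3.038, -0.213, 0.618]
ft_force: [-0.4, 1.1, 0.0]
width: 87.9
```

```bash
python3 -c "
from h import *
d=go(tcp_for([483.5,-373.3,27]))
im=get_image('scene');crop('scene',im,220,290,420,440,4,'s3')"
```

```text
t 16.15 tcp [ 483.1 -372.7   50.5] w 87.9 F [-0.4  1.1  0. ]
x [ 0.912 -0.127  0.391] y [-0.14  -0.99   0.006] z [ 0.386 -0.06  -0.92 ] q [-0.789  0.606  1.977  0.812  0.325  0.176]
to [ 485.43165691 -373.60078622   22.39801899] d [-0.0088  0.0004  0.0268]
```

View pics/s3.png

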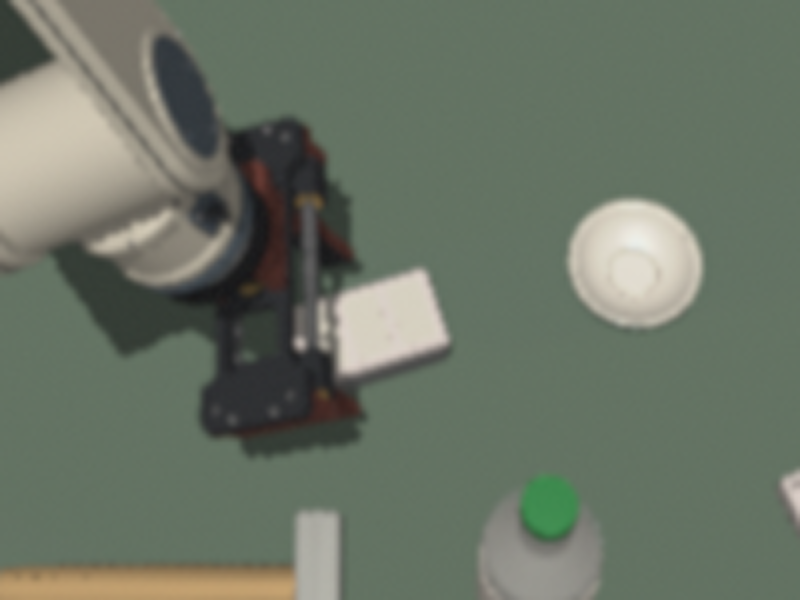

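Emit:
move_arm(deltas=[[0,-0.002,0,0.007,0],[0,-0.004,0,0.014,0],[0,-0.006,0,0.021,0],[0,-0.009,0,0.027,0],[0,-0.009,0,0.027,0]])

```text
t: 16.62
ee_pos: [487.7, -375.2, 26.9]
orientation: [3.032, -0.21, 0.625]
ft_force: [0.2, 0.5, -0.2]
width: 87.6
```

```bash
python3 -c "
from h import *
d=go(tcp_for([483.5,-373.3,27]))"
```

```text
t 16.62 tcp [ 487.7 -375.2   26.9] w 87.6 F [ 0.2  0.5 -0.2]
x [ 0.91  -0.125  0.396] y [-0.14 -0.99  0.01] z [ 0.391 -0.065 -0.918] q [-0.786  0.656  1.971  0.932  0.292  0.052]
to [ 485.4554008  -373.623272     22.40958576] d [-0.004  -0.0012  0.0031]
```

Emit:
move_arm(deltas=[[0,-0.003,-0.001,0.004,0],[60,-0.003,-0.001,0.004,0],[90,-0.003,-0.001,0.004,0],[120,-0.003,-0.001,0.004,0],[160,-0.003,-0.001,0.004,0]])

```text
t: 17.03
ee_pos: [485.4, -373.8, 20.6]
orientation: [3.034, -0.212, 0.622]
ft_force: [0.3, -0.3, -0.1]
width: 64.7
```

Emit:
move_arm(deltas=[[255,0,0,0,0],[255,0,0,0,0],[255,0,0,0,0],[255,0,0,0,0]])

```text
t: 17.37
ee_pos: [485.3, -373.4, 20.3]
orientation: [3.035, -0.212, 0.622]
ft_force: [-1.2, 2.4, 6.8]
width: 56.6
```

```bash
python3 -c "
from h import *
st()
im=get_image('scene');crop('scene',im,220,290,420,440,4,'s4');im=get_image('top');crop('top',im,380,190,540,310,5,'t4')"
```

```text
t 17.37 tcp [ 485.3 -373.4   20.3] w 56.6 F [-1.2  2.4  6.8]
x [ 0.91  -0.126  0.394] y [-0.141 -0.99   0.008] z [ 0.389 -0.063 -0.919] q [-0.787  0.667  1.975  0.965  0.285  0.017]
```

View pics/s4.png

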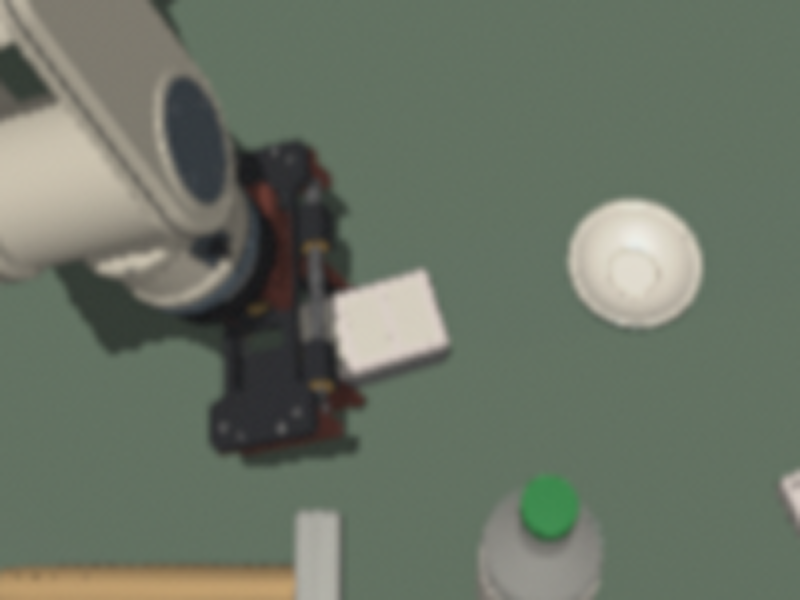

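View pics/t4.png

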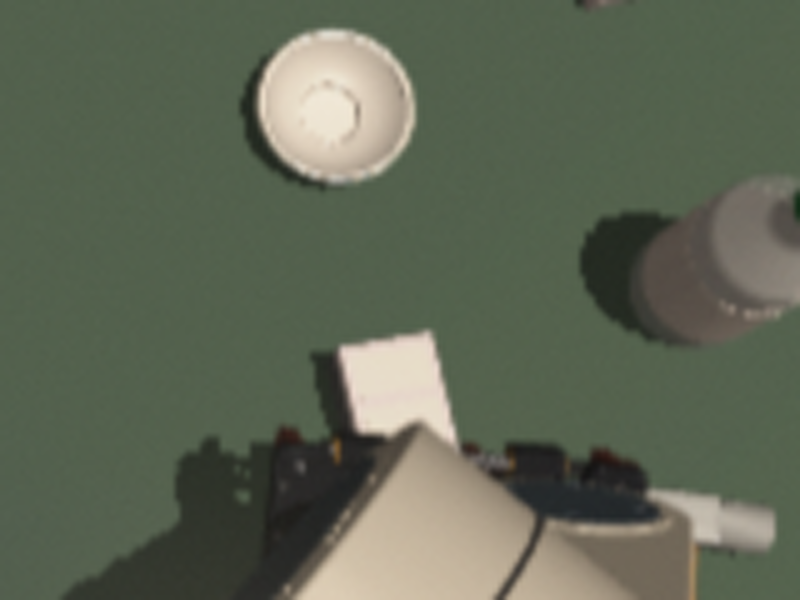

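Emit:
move_arm(deltas=[[255,0,0,0,0],[255,0,0,0,0],[255,0,0,0,0],[255,0,0,0,0]])

```text
t: 17.8
ee_pos: [485.3, -373.4, 20.3]
orientation: [3.035, -0.212, 0.622]
ft_force: [-1.6, 0.6, 6.9]
width: 56.7
```

```bash
python3 -c "
from h import *
st()
im=get_image('scene');crop('scene',im,220,290,420,440,4,'s5')"
```

```text
t 17.8 tcp [ 485.3 -373.4   20.3] w 56.7 F [-1.6  0.6  6.9]
x [ 0.91  -0.126  0.394] y [-0.141 -0.99   0.008] z [ 0.389 -0.063 -0.919] q [-0.787  0.667  1.975  0.965  0.285  0.017]
```

View pics/s5.png

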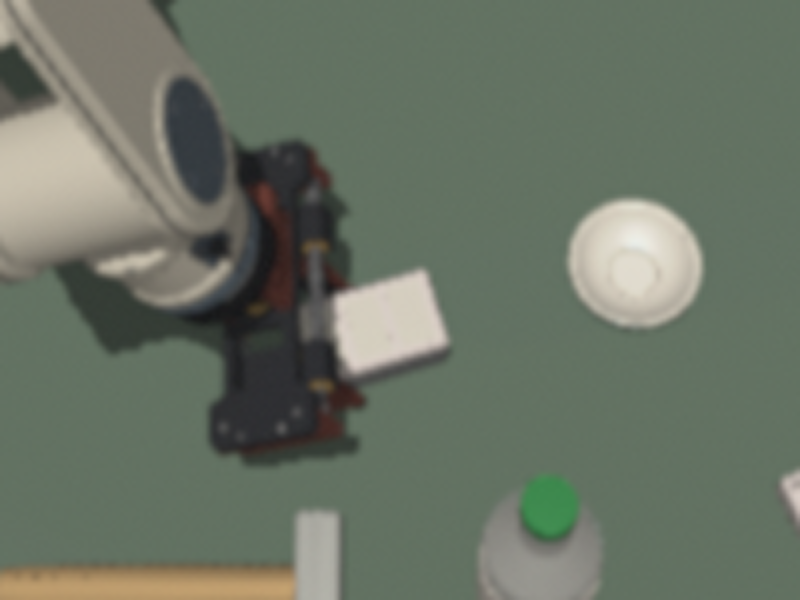

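Emit:
move_arm(deltas=[[255,0.001,0,-0.0025,0],[255,0.002,0,-0.005,0],[255,0.002,0,-0.005,0.08],[255,0.002,0,-0.005,0.16],[255,0.002,0,-0.005,0.24]])

```text
t: 18.27
ee_pos: [484.5, -373.3, 24.8]
orientation: [-3.01, 0.585, -0.627]
ft_force: [-0.4, -0.2, -1.9]
width: 50.5
```

```bash
python3 -c "
from h import *
o,M=st(); print(M.T@np.array([0,0,-3.5]))
im=get_image('scene');crop('scene',im,220,290,420,440,4,'s6')"
```

```text
t 18.27 tcp [ 484.5 -373.3   24.8] w 50.5 F [-0.4 -0.2 -1.9]
x [ 0.85  -0.362  0.383] y [-0.357 -0.93  -0.087] z [ 0.388 -0.063 -0.92 ] q [-0.788  0.657  1.976  0.936  0.29   0.291]
[-1.34031956  0.30344504  3.21892289]
```

View pics/s6.png

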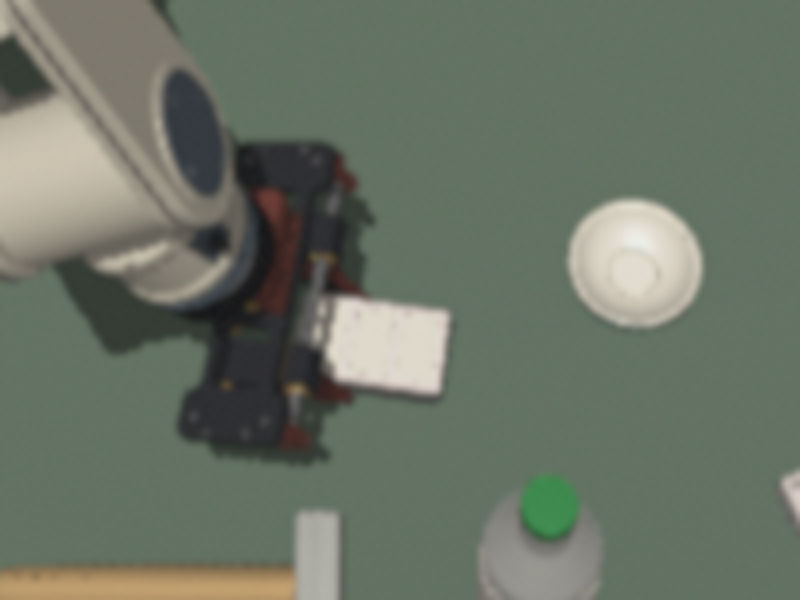

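Emit:
move_arm(deltas=[[255,0,0,0,-0.08],[255,0,0,0,-0.16],[255,0,0,0,-0.24],[255,0,0,0,-0.24]])

```text
t: 18.65
ee_pos: [484.5, -373.2, 24.7]
orientation: [3.035, -0.206, 0.619]
ft_force: [-0.6, 0.1, -1.2]
width: 50.2
```

```bash
python3 -c "
from h import *
o,M=st(); print(M.T@np.array([0,0,-4.5]))
im=get_image('scene');crop('scene',im,220,290,420,440,4,'s7');im=get_image('top');crop('top',im,380,190,540,310,5,'t7')"
```

```text
t 18.65 tcp [ 484.5 -373.2   24.7] w 50.2 F [-0.6  0.1 -1.2]
x [ 0.912 -0.122  0.392] y [-0.137 -0.991  0.01 ] z [ 0.388 -0.063 -0.92 ] q [-0.788  0.658  1.976  0.936  0.29   0.042]
[-1.76607894 -0.0448799   4.13871369]
```

View pics/s7.png

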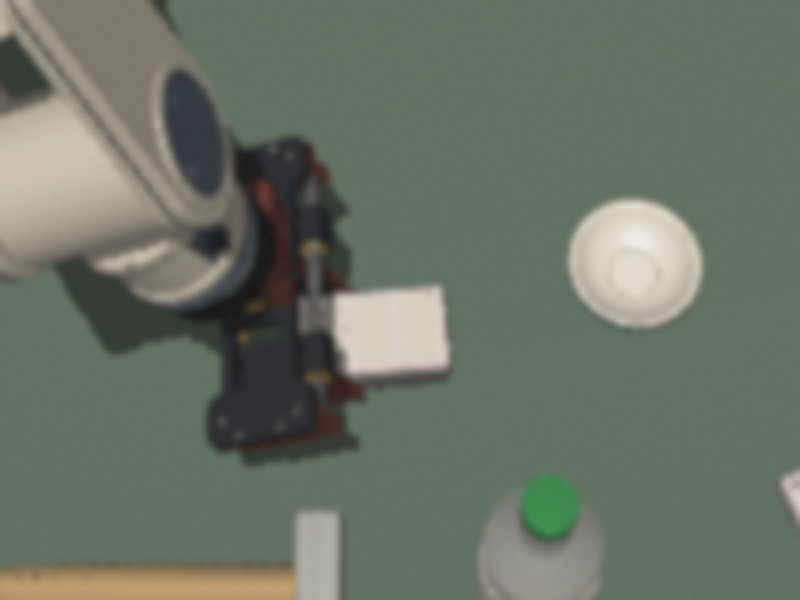

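View pics/t7.png

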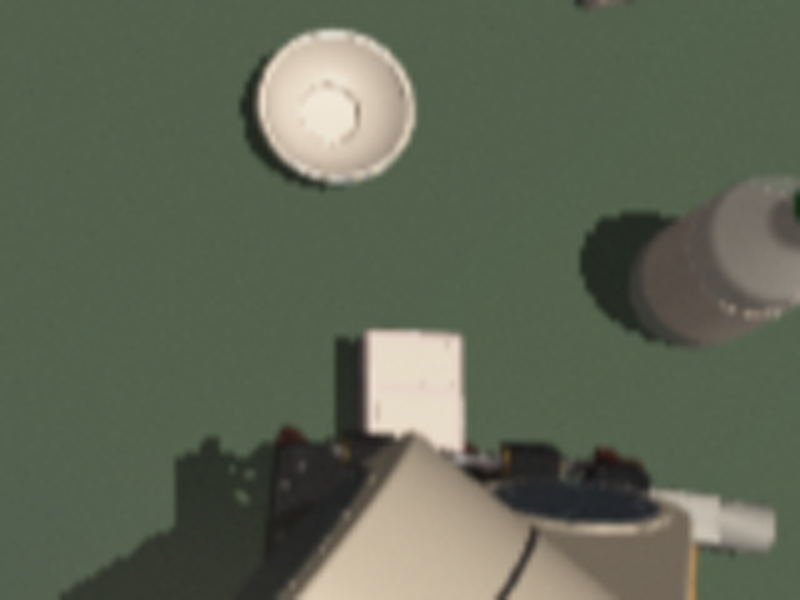

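```bash
python3 -c "
from h import *
P=back('top',np.array([(365,330),(463,334)])/5+[380,190],40);print(P, np.degrees(np.arctan2(*(P[0]-P[1])[1::-1])))
P2=back('top',np.array([(462,336),(465,440)])/5+[380,190],40);print(P2)
P2=back('scene',np.array([(442,288),(450,368)])/4+[220,290],40);print(P2)
o,M=st();print('grasp',o['ee_pos']-5*M[:,2]); print(M.T@[0,0,0.1])"
```

```text
[[ 553.62011159 -356.13016072   40.        ]
 [ 547.99295502 -406.38472515   40.        ]] 83.61103000580074
[[ 546.98340341 -405.73318681   40.        ]
 [ 492.95761031 -400.24965578   40.        ]]
[[ 558.14302909 -361.07025066   40.        ]
 [ 552.36992931 -411.42539594   40.        ]]
t 18.75 tcp [ 484.6 -373.3   24.8] w 50.1 F [ 0.5 -0.2 -1.7]
x [ 0.911 -0.128  0.393] y [-0.143 -0.99   0.008] z [ 0.388 -0.063 -0.92 ] q [-0.787  0.658  1.976  0.937  0.29   0.048]
grasp [ 482.62644759 -372.9560949    29.36733896]
[ 0.03926739  0.00077084 -0.09196455]
```

Emit:
move_arm(deltas=[[255,0.008,0,-0.018,0],[255,0.02,0,-0.046,0],[255,0.034,0,-0.078,0],[255,0.047,0,-0.11,0],[255,0.059,0,-0.138,0]])

```text
t: 19.17
ee_pos: [484.5, -372.1, 176.7]
orientation: [3.035, -0.216, 0.619]
ft_force: [0.2, -0.5, -0.5]
width: 50.0
```

```bash
python3 -c "
from h import *
st()
f=np.array([.9952,-.0976]);l=np.array([.0976,.9952])
for c in ['scene','top']:
    im=get_image(c)
    for n in ['bay','pocket','pull','riser_edge']:
        r=place_of(c,n)
        if r: p=np.array(r[0]['location']);print(c,n,round(r[0]['conf'],2),p.round(1),'f',round(f@p[:2],1),'l',round(l@p[:2],1))
    cv2.imwrite(f'pics/{c}8.png',im)
im=cv2.imread('pics/top8.png')
crop('top',im,380,190,540,310,5,'t8')
im=im[200:275,260:370];im=cv2.resize(im,None,fx=7,fy=7,interpolation=cv2.INTER_CUBIC)
def rect(cf,cl,hf,hl,z,col):
    P=[np.r_[(cf+a*hf)*f+(cl+b*hl)*l,z] for a,b in [(-1,-1),(1,-1),(1,1),(-1,1)]]
    q=((proj('top',P)-[260,200])*7+3).astype(int); cv2.polylines(im,[q],True,col,1)
rect(676,22.5,52,65,8,(0,255,255)); rect(586,22.5,32,32,8,(0,0,255)); rect(586,22.5,32,32,26,(0,255,0))
cv2.imwrite('pics/ov8.png',im)
"
```

```text
t 19.17 tcp [ 484.5 -372.1  176.7] w 50.0 F [ 0.2 -0.5 -0.5]
x [ 0.911 -0.128  0.392] y [-0.143 -0.99   0.008] z [ 0.387 -0.064 -0.92 ] q [-0.785  0.38   1.939  0.464  0.536  0.56 ]
scene bay 0.59 [673.3 -42.9  10.5] f 674.3 l 23.0
scene pocket 0.88 [585.2 -36.6   7.9] f 586.0 l 20.7
scene pull 0.6 [510.3   3.9  25.2] f 507.5 l 53.7
scene riser_edge 0.7 [657.8  -4.3 153.1] f 655.1 l 59.9
top bay 0.67 [674.3 -45.7  10.7] f 675.5 l 20.3
top pocket 0.69 [ 573.6 -539.8    5.8] f 623.5 l -481.2
top pull 0.67 [509.4   8.7  28.6] f 506.1 l 58.4
top riser_edge 0.77 [662.8 -11.1 150.3] f 660.7 l 53.6
```

View pics/ov8.png

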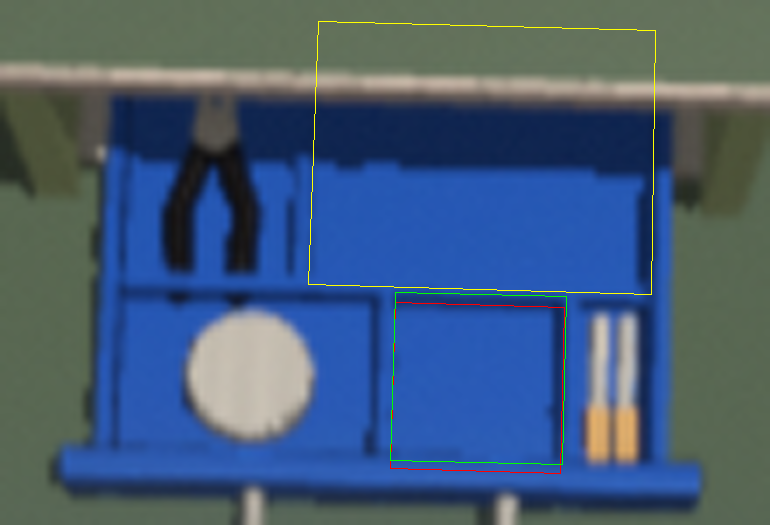

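View pics/scene8.png

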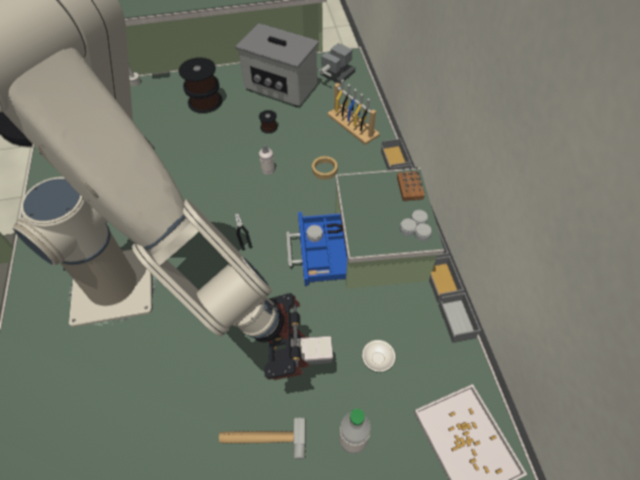

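```bash
python3 -c "
from h import *
f=np.array([.9952,-.0976]);l=np.array([.0976,.9952])
im=cv2.imread('pics/scene8.png')
im=im[200:300,280:360];im=cv2.resize(im,None,fx=7,fy=7,interpolation=cv2.INTER_CUBIC)[:600]
def rect(cf,cl,hf,hl,z,col):
    P=[np.r_[(cf+a*hf)*f+(cl+b*hl)*l,z] for a,b in [(-1,-1),(1,-1),(1,1),(-1,1)]]
    q=((proj('scene',P)-[280,200])*7+3).astype(int); cv2.polylines(im,[q],True,col,1)
rect(676,24,52,65,8,(0,255,255)); rect(586,24,32,32,8,(0,0,255)); rect(586,24,32,32,26,(0,255,0))
cv2.imwrite('pics/ov9.png',im)
"
```

```text
(no output)
```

View pics/ov9.png

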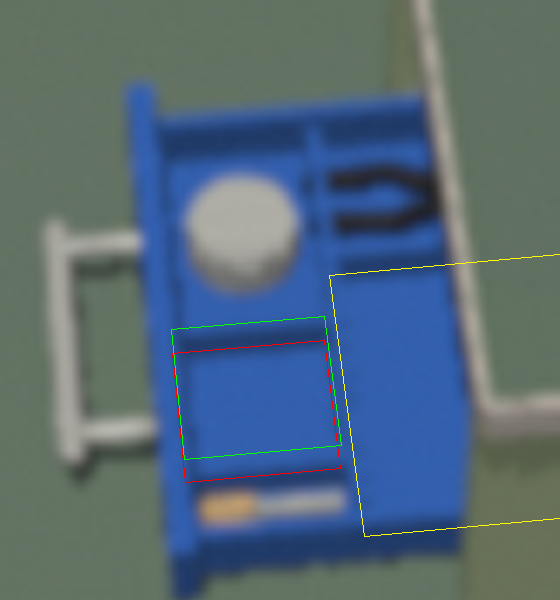

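View pics/t8.png

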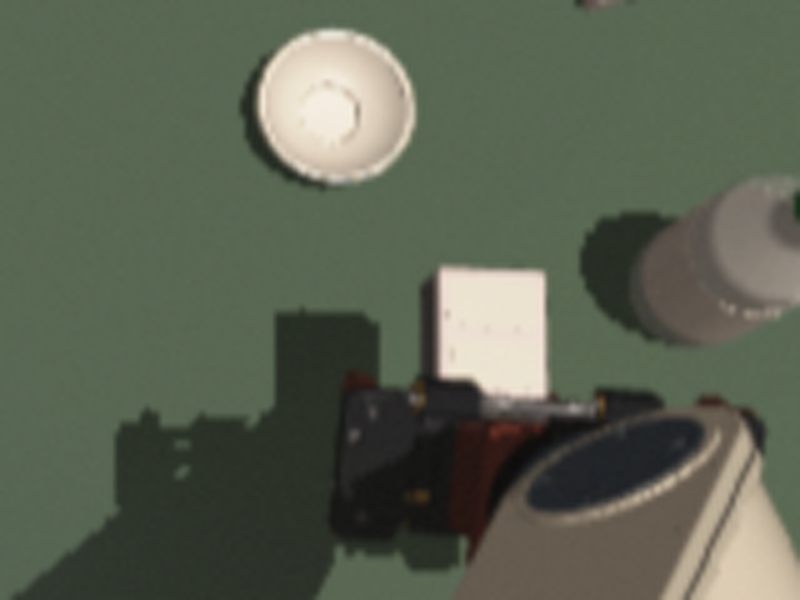

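```bash
python3 -c "
from h import *
P=back('top',np.array([(440,267),(545,270),(547,390),(441,380)])/5+[380,190],192);print(P.round(1), np.degrees(np.arctan2(*(P[0]-P[1])[1::-1])),np.linalg.norm(P[0]-P[1]))
o,M=st();g=o['ee_pos']-5*M[:,2];print('grasp',g, (P[:2].mean(0)-g)@[.99,-.13,0],(P[:2].mean(0)-g)@[.13,.99,0])
f=np.array([.9952,-.0976]);l=np.array([.0976,.9952])
h=np.array([.99,-.141])
B=678*f+24*l; G=B-24.5*h; print('final G',G,'s0',G@f-659)
o=get_obs()
print('bearing')
for s,zz in [(-90,170),(-60,110),(-22,75),(0,57),(0,34)]:
    g=G+ s*f; T=tcp_for(np.r_[g,zz]); print(s,zz,T.round(1),'d',(M.T@(T-o['ee_pos'])/1000).round(4))
"
```

```text
[[ 553.  -355.   192. ]
 [ 548.2 -403.3  192. ]
 [ 492.2 -396.6  192. ]
 [ 500.2 -348.6  192. ]] 84.32232120573605 48.57336214470493
t 19.67 tcp [ 484.3 -371.5  173.2] w 50.3 F [ 0.5 -0.1 -2.1]
x [ 0.912 -0.128  0.391] y [-0.141 -0.99   0.007] z [ 0.386 -0.061 -0.92 ] q [-0.785  0.385  1.941  0.469  0.533  0.553]
grasp [ 482.35506628 -371.18348541  177.82839987] 68.58964964906579 1.0041406764602767
final G [652.833  -38.8335] s0 -5.510448800000063
bearing
-90 170 [565.2 -30.4 165.4] d [ 0.0272 -0.3492  0.0175]
-60 110 [595.1 -33.3 105.4] d [ 0.0313 -0.3509  0.0845]
-22 75 [632.9 -37.   70.4] d [ 0.0526 -0.3528  0.1315]
0 57 [654.8 -39.1  52.4] d [ 0.0658 -0.3539  0.1567]
0 34 [654.8 -39.1  29.4] d [ 0.0568 -0.3541  0.1778]
```

Emit:
move_arm(deltas=[[255,0.001,-0.014,0.001,0],[255,0.003,-0.042,0.002,0],[255,0.006,-0.077,0.004,0],[255,0.009,-0.114,0.006,0],[255,0.012,-0.15,0.008,0]])

```text
t: 20.08
ee_pos: [519.7, -223.5, 170.3]
orientation: [3.036, -0.215, 0.619]
ft_force: [0.4, 0.1, -1.8]
width: 50.3
```

Emit:
move_arm(deltas=[[255,0.003,-0.038,0.002,0],[255,0.006,-0.076,0.004,0],[255,0.009,-0.114,0.006,0],[255,0.012,-0.15,0.008,0],[255,0.014,-0.18,0.009,0]])

```text
t: 20.5
ee_pos: [561.5, -46.7, 166.1]
orientation: [3.036, -0.211, 0.619]
ft_force: [-0.1, -0.9, -0.8]
width: 50.1
```

Emit:
move_arm(deltas=[[255,0.001,-0.014,0.001,0],[255,0.001,-0.019,0.001,0]])

```text
t: 20.67
ee_pos: [565.6, -28.0, 165.4]
orientation: [3.037, -0.207, 0.619]
ft_force: [0.4, -0.7, 0.0]
width: 50.4
```

```bash
cat > plan.py <<'E'
from h import *
f=np.array([.9952,-.0976]);l=np.array([.0976,.9952])
o,M=st()
h=M[:2,0]/np.linalg.norm(M[:2,0]); print("jaw heading",np.degrees(np.arctan2(-M[0,1],M[1,1])) if M[1,1]>0 else np.degrees(np.arctan2(M[0,1],-M[1,1])))
E
python3 - <<'E'
from plan import *
B=678*f+24*l; G=B-24.5*np.array([.99,-.141])
for s,zz in [(-90,170),(-60,110),(-22,75),(-5,54),(-2,34)]:
    T=tcp_for(np.r_[G+s*f,zz]); print(s,zz,T.round(1),'d',(M.T@(T-o['ee_pos'])/1000).round(4))
im=get_image('scene');crop('scene',im,200,150,400,300,4,'s10');im=get_image('top');crop('top',im,240,170,400,290,5,'t10')
E
```

```text
t 20.67 tcp [565.6 -28.  165.4] w 50.4 F [ 0.4 -0.7  0. ]
x [ 0.912 -0.124  0.392] y [-0.138 -0.99   0.008] z [ 0.387 -0.061 -0.92 ] q [-0.048  0.324  2.072 -0.125  0.347  1.768]
jaw heading -7.910462193072184
-90 170 [565.2 -30.4 165.4] d [-0.0001  0.0024  0.    ]
-60 110 [595.1 -33.3 105.4] d [0.0039 0.0007 0.0669]
-22 75 [632.9 -37.   70.4] d [ 0.0252 -0.0011  0.114 ]
-5 54 [649.8 -38.7  49.4] d [ 0.0325 -0.002   0.14  ]
-2 34 [652.8 -38.9  29.4] d [ 0.0275 -0.0022  0.1596]
```

View pics/s10.png

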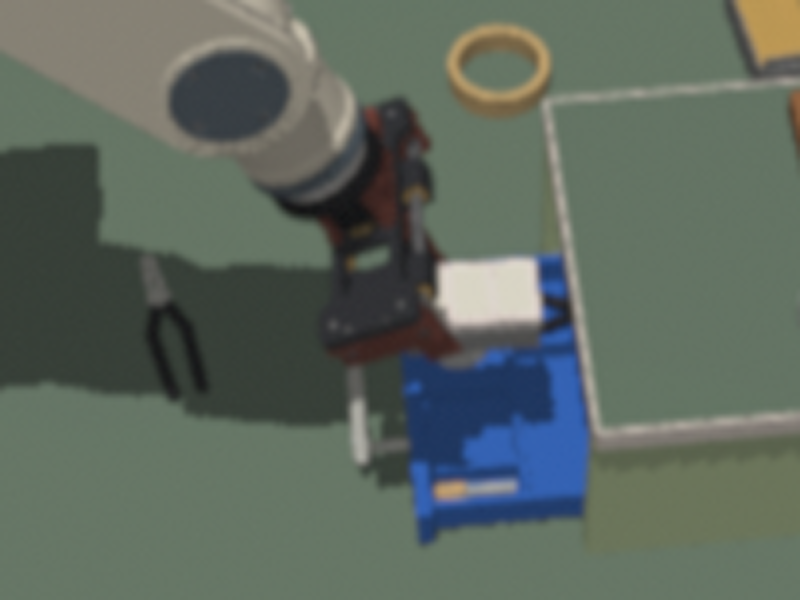

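View pics/t10.png

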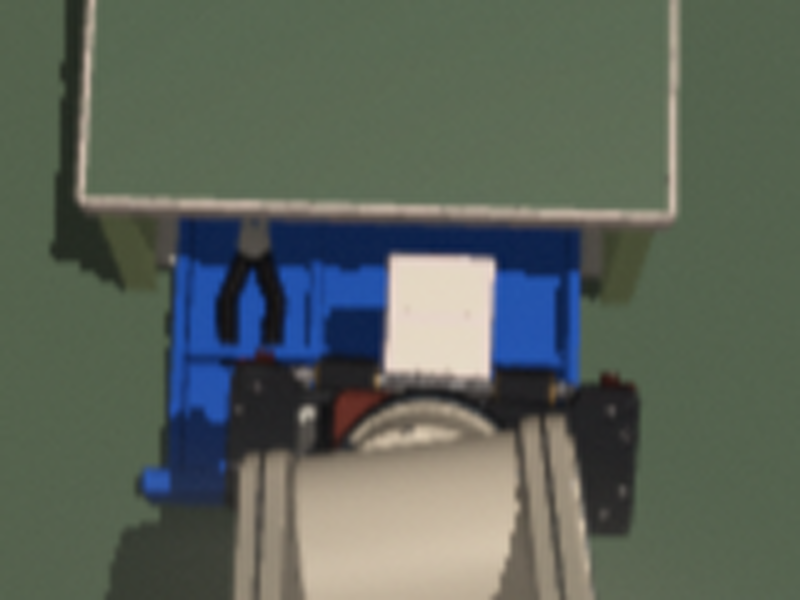

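Emit:
move_arm(deltas=[[255,0.001,0,0.02,0],[255,0.003,0,0.048,0],[255,0.006,0,0.07,0],[255,0.014,0,0.092,0],[255,0.025,-0.001,0.114,0]])

```text
t: 21.18
ee_pos: [631.8, -42.2, 69.2]
orientation: [3.035, -0.216, 0.616]
ft_force: [-0.0, -0.9, -0.8]
width: 50.3
```

Emit:
move_arm(deltas=[[255,0,0,0,0]])

```text
t: 21.27
ee_pos: [634.0, -42.3, 68.3]
orientation: [3.035, -0.216, 0.618]
ft_force: [-0.1, -0.2, -1.4]
width: 50.4
```

```bash
python3 - <<'E'
from plan import *
B=678*f+24*l; G=B-24.5*np.array([.99,-.141])
for s,zz in [(-5,54),(-2,34)]:
    T=tcp_for(np.r_[G+s*f,zz]); print(s,zz,T.round(1),'d',(M.T@(T-o['ee_pos'])/1000).round(4))
im=get_image('scene');crop('scene',im,260,180,380,270,6,'s11');im=get_image('top');crop('top',im,240,170,400,290,5,'t11')
E
```

```text
t 21.27 tcp [634.  -42.3  68.3] w 50.4 F [-0.1 -0.2 -1.4]
x [ 0.911 -0.129  0.391] y [-0.143 -0.99   0.008] z [ 0.386 -0.064 -0.92 ] q [-0.068  0.58   1.957 -0.183  0.207  1.816]
jaw heading -8.244134753281577
-5 54 [649.8 -38.7  49.4] d [ 0.0065 -0.006   0.0233]
-2 34 [652.8 -39.   29.4] d [ 0.0014 -0.0063  0.0429]
```

View pics/s11.png

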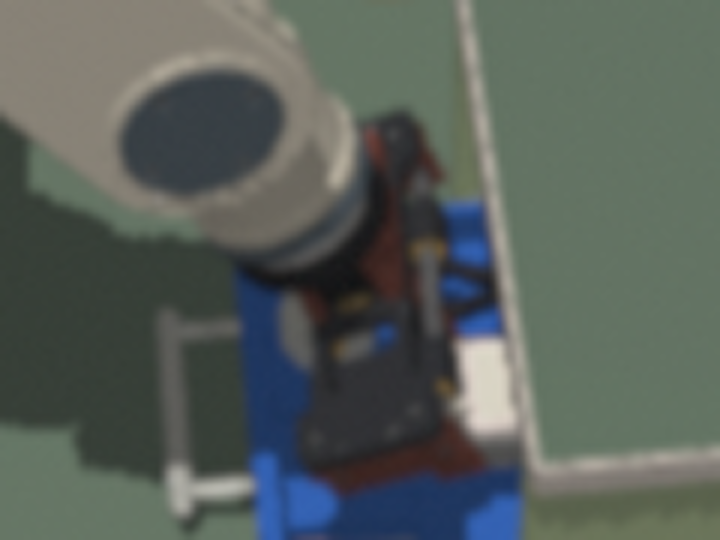

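View pics/t11.png

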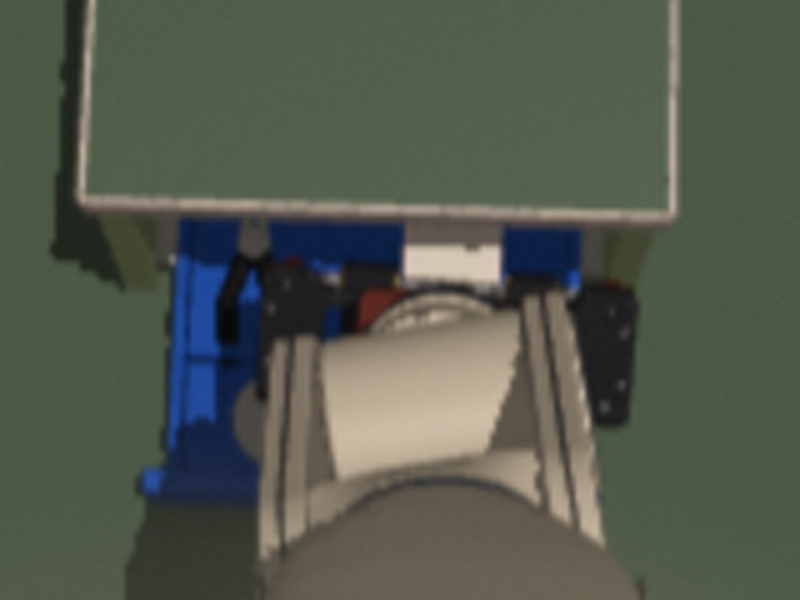

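Emit:
move_arm(deltas=[[255,0.002,-0.002,0.008,0],[255,0.004,-0.004,0.016,0],[255,0.0065,-0.006,0.0233,0],[255,0.0065,-0.006,0.0233,0]])

```text
t: 21.7
ee_pos: [649.3, -36.6, 51.6]
orientation: [3.035, -0.212, 0.621]
ft_force: [0.9, -1.0, -1.4]
width: 49.9
```

```bash
python3 - <<'E'
from plan import *
B=678*f+24*l; G=B-24.5*np.array([.99,-.141])
for s,zz in [(-5,54),(-2,34)]:
    T=tcp_for(np.r_[G+s*f,zz]); print(s,zz,T.round(1),'d',(M.T@(T-o['ee_pos'])/1000).round(4))
E
```

```text
t 21.7 tcp [649.3 -36.6  51.6] w 49.9 F [ 0.9 -1.  -1.4]
x [ 0.911 -0.126  0.393] y [-0.141 -0.99   0.008] z [ 0.388 -0.063 -0.919] q [-0.056  0.624  1.927 -0.217  0.193  1.859]
jaw heading -8.096836040153159
-5 54 [649.8 -38.7  49.4] d [-0.0002  0.002   0.0024]
-2 34 [652.8 -39.   29.4] d [-0.0053  0.0017  0.0219]
```

Emit:
move_arm(deltas=[[255,0,0.001,0.005,0],[255,-0.001,0.0015,0.01,0],[255,-0.003,0.0015,0.0145,0],[255,-0.0045,0.0015,0.019,0],[255,-0.0045,0.0015,0.019,0]])

```text
t: 22.12
ee_pos: [650.9, -39.0, 31.6]
orientation: [3.035, -0.213, 0.617]
ft_force: [-0.3, 0.4, -1.6]
width: 50.1
```

```bash
python3 - <<'E'
from plan import *
print((M.T@np.array([0,0,-2])/1000).round(4))
B=678*f+24*l; G=B-24.5*np.array([.99,-.141])
for s,zz in [(-2,34)]:
    T=tcp_for(np.r_[G+s*f,zz]); print(s,zz,T.round(1),'d',(M.T@(T-o['ee_pos'])/1000).round(4))
E
```

```text
t 22.12 tcp [650.9 -39.   31.6] w 50.1 F [-0.3  0.4 -1.6]
x [ 0.912 -0.127  0.391] y [-0.141 -0.99   0.009] z [ 0.386 -0.063 -0.92 ] q [-0.06   0.663  1.922 -0.25   0.162  1.889]
jaw heading -8.11820025888578
[-0.0008 -0.      0.0018]
-2 34 [652.8 -39.   29.4] d [ 0.0008 -0.0003  0.0027]
```

Emit:
move_arm(deltas=[[255,-0.0004,0,0.0009,0],[255,-0.0008,0,0.0018,0],[255,-0.0008,0,0.0018,0]])

```text
t: 22.37
ee_pos: [651.7, -38.9, 30.9]
orientation: [3.035, -0.213, 0.62]
ft_force: [-0.2, -0.7, -0.7]
width: 50.1
```

Emit:
move_arm(deltas=[[255,-0.0004,0,0.0009,0],[255,-0.0004,0,0.0009,0]])

```text
t: 22.53
ee_pos: [651.7, -39.0, 29.9]
orientation: [3.035, -0.213, 0.62]
ft_force: [-0.5, -0.0, -0.6]
width: 50.1
```

Emit:
move_arm(deltas=[[255,-0.0004,0,0.0009,0],[255,-0.0004,0,0.0009,0]])

```text
t: 22.7
ee_pos: [651.8, -39.0, 29.1]
orientation: [3.035, -0.213, 0.621]
ft_force: [-0.1, -0.6, -0.6]
width: 50.4
```

Emit:
move_arm(deltas=[[255,-0.0004,0,0.0009,0],[255,-0.0004,0,0.0009,0]])

```text
t: 22.87
ee_pos: [652.8, -39.1, 29.0]
orientation: [3.034, -0.212, 0.625]
ft_force: [-0.8, -0.8, 5.0]
width: 49.9
```

Emit:
move_arm(deltas=[[255,-0.0004,0,0.0009,0],[255,-0.0004,0,0.0009,0]])

```text
t: 23.03
ee_pos: [653.8, -39.1, 29.0]
orientation: [3.034, -0.212, 0.628]
ft_force: [-1.3, -1.1, 8.5]
width: 49.9
```

Emit:
move_arm(deltas=[[255,-0.0004,0,0.0009,0],[255,-0.0004,0,0.0009,0]])

```text
t: 23.2
ee_pos: [654.9, -39.3, 29.0]
orientation: [3.033, -0.212, 0.632]
ft_force: [-1.2, -1.8, 14.3]
width: 50.3
```

Emit:
move_arm(deltas=[[110,0.0008,0,-0.0018,0],[90,0.0008,0,-0.0018,0],[70,0.0008,0,-0.0018,0],[70,0.0008,0,-0.0018,0]])

```text
t: 23.53
ee_pos: [651.4, -38.9, 27.7]
orientation: [3.035, -0.213, 0.619]
ft_force: [0.8, -0.9, -0.5]
width: 63.1
```

```bash
python3 - <<'E'
from plan import *
for df,z in [(-10,25),(-25,60),(-60,110)]:
    T=o['ee_pos']+np.r_[df*f,z]; print('d',(M.T@(T-o['ee_pos'])/1000).round(4))
E
```

```text
t 23.53 tcp [651.4 -38.9  27.7] w 63.1 F [ 0.8 -0.9 -0.5]
x [ 0.911 -0.127  0.392] y [-0.141 -0.99   0.008] z [ 0.387 -0.063 -0.92 ] q [-0.06   0.671  1.921 -0.263  0.153  1.903]
jaw heading -8.114463248024887
d [ 0.0006  0.0006 -0.0269]
d [ 0.0006  0.0016 -0.065 ]
d [-0.012   0.0036 -0.1247]
```

Emit:
move_arm(deltas=[[70,0,0,-0.012,0],[70,0,0,-0.035,0],[60,0,0,-0.065,0],[30,-0.005,0,-0.095,0],[0,-0.012,0,-0.125,0]])

```text
t: 23.95
ee_pos: [591.5, -29.4, 139.5]
orientation: [3.035, -0.213, 0.621]
ft_force: [0.1, -0.6, -0.4]
width: 77.0
```

```bash
python3 - <<'E'
from plan import *
T=tcp_for([496.5,349.5,200]); print('d',(M.T@(T-o['ee_pos'])/1000).round(4))
im=get_image('scene');crop('scene',im,260,180,380,270,6,'s12');im=get_image('top');crop('top',im,240,170,400,290,5,'t12')
E
```

```text
t 23.95 tcp [591.5 -29.4 139.5] w 77.0 F [ 0.1 -0.6 -0.4]
x [ 0.911 -0.127  0.393] y [-0.141 -0.99   0.008] z [ 0.388 -0.063 -0.92 ] q [-0.048  0.403  2.032 -0.146  0.308  1.793]
jaw heading -8.109624677607247
d [-0.1107 -0.3612 -0.1112]
```

View pics/s12.png

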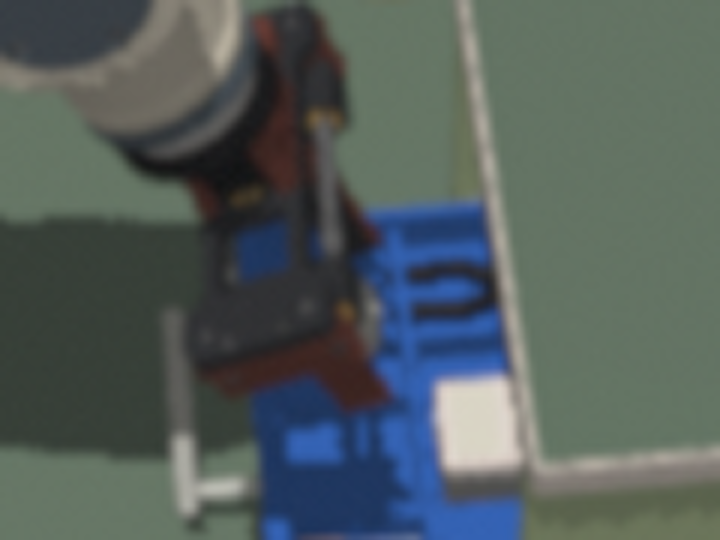

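View pics/t12.png

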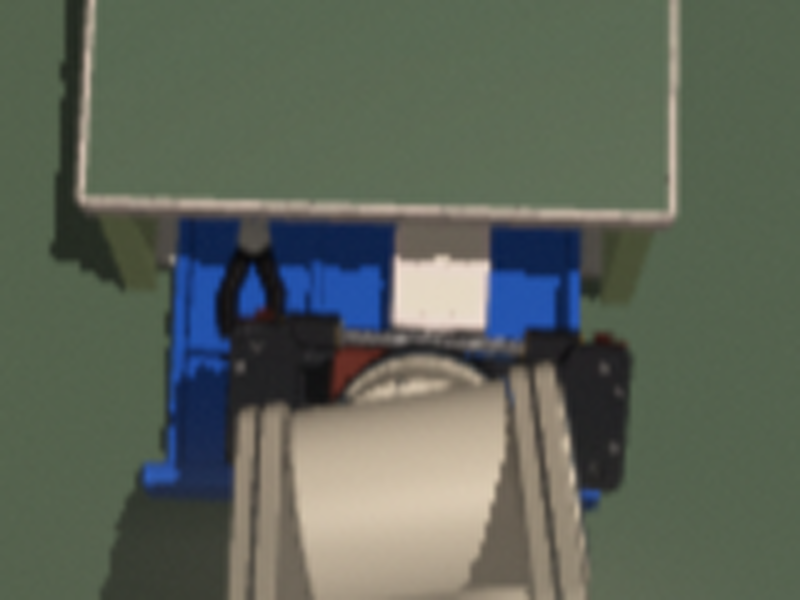

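Emit:
move_arm(deltas=[[0,-0.012,-0.012,-0.036,0],[0,-0.024,-0.03,-0.07,0],[0,-0.036,-0.055,-0.095,0],[0,-0.05,-0.09,-0.105,0],[0,-0.063,-0.126,-0.11,0]])

```text
t: 24.47
ee_pos: [509.7, 110.9, 215.2]
orientation: [3.035, -0.216, 0.625]
ft_force: [1.5, 0.1, -0.7]
width: 87.8
```

Emit:
move_arm(deltas=[[0,-0.006,-0.038,0,-0.12],[0,-0.012,-0.076,0,-0.24],[0,-0.018,-0.114,0,-0.36],[0,-0.024,-0.152,0,-0.48],[0,-0.03,-0.19,0,-0.6]])

```text
t: 24.88
ee_pos: [508.9, 304.1, 199.5]
orientation: [2.856, 0.679, 0.554]
ft_force: [0.7, 0.1, 0.4]
width: 87.8
```

Emit:
move_arm(deltas=[[0,0,0,0,-0.124],[0,0,0,0,-0.248],[0,0,0,0,-0.372],[0,0,0,0,-0.496],[0,0,0,0,-0.62]])

```text
t: 25.3
ee_pos: [509.2, 302.2, 199.3]
orientation: [2.437, 1.472, 0.442]
ft_force: [0.4, -0.1, 0.1]
width: 87.9
```

```bash
python3 - <<'E'
from plan import *
T=tcp_for([496.5,349.5,200]); print('d',(M.T@(T-o['ee_pos'])/1000).round(4))
im=get_image('top');crop('top',im,240,170,400,290,5,'t13')
r=place_of('top','box_c');print(r[0]); r=place_of('top','glue_c');print(r[:1])
get_image('scene');r=place_of('scene','box_c');print(r[0]);r=place_of('scene','glue_c');print(r[:1])
E
```

```text
t 25.3 tcp [509.2 302.2 199.3] w 87.9 F [ 0.4 -0.1  0.1]
x [0.44  0.889 0.124] y [ 0.81  -0.453  0.372] z [ 0.387 -0.063 -0.92 ] q [ 0.659  0.34   1.931 -0.495  0.648  1.508]
jaw heading 60.79714976731239
d [ 0.0366 -0.0315 -0.0036]
{'location': [673.8, -41.9, 24.4], 'conf': 0.93}
[{'location': [497.2, 350.1, 53.4], 'conf': 0.65}]
{'location': [674.2, -42.6, 29.8], 'conf': 0.6}
[{'location': [494.4, 348.2, 54.3], 'conf': 0.79}]
```

View pics/t13.png

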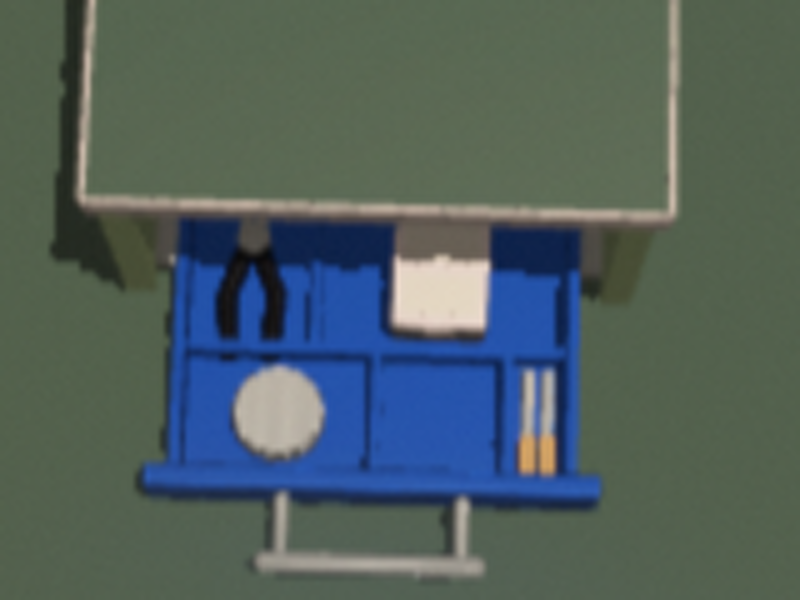

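Emit:
move_arm(deltas=[[0,0,0,0,-0.124],[0,0,0,0,-0.248],[0,0,0,0,-0.372],[0,0,0,0,-0.496],[0,0,0,0,-0.62]])

```text
t: 26.02
ee_pos: [509.5, 301.9, 200.1]
orientation: [1.833, 2.095, 0.301]
ft_force: [0.4, -0.7, 0.0]
width: 87.7
```

Emit:
move_arm(deltas=[[0,0,0,0,-0.124],[0,0,0,0,-0.248],[0,0,0,0,-0.372],[0,0,0,0,-0.496],[0,0,0,0,-0.62]])

```text
t: 26.43
ee_pos: [509.5, 301.9, 200.1]
orientation: [1.092, 2.52, 0.138]
ft_force: [0.6, -0.6, 0.5]
width: 87.9
```

Emit:
move_arm(deltas=[[0,0,0,0,-0.124],[0,0,0,0,-0.248],[0,0,0,0,-0.372],[0,0,0,0,-0.496],[0,0,0,0,-0.62]])

```text
t: 26.85
ee_pos: [509.5, 301.9, 200.1]
orientation: [0.27, 2.725, -0.035]
ft_force: [0.2, -0.7, -0.1]
width: 87.7
```

```bash
python3 - <<'E'
from plan import *
for z in (150,90,57):
    T=tcp_for([496.5,349.5,z]); print('d',(M.T@(T-o['ee_pos'])/1000).round(4))
E
```

```text
t 26.85 tcp [509.5 301.9 200.1] w 87.7 F [ 0.2 -0.7 -0.1]
x [-0.901  0.184 -0.393] y [0.194 0.981 0.014] z [ 0.388 -0.063 -0.92 ] q [ 0.658  0.339  1.931 -0.496  0.648 -0.349]
jaw heading -11.165210217100704
d [0.0401 0.0434 0.043 ]
d [0.0637 0.0426 0.0982]
d [0.0767 0.0421 0.1286]
```

Emit:
move_arm(deltas=[[0,0.015,0.016,0.016,-0.035],[0,0.03,0.033,0.032,-0.035],[0,0.04,0.0434,0.043,-0.035],[0,0.04,0.0434,0.043,-0.035]])

```text
t: 27.18
ee_pos: [497.4, 350.1, 142.9]
orientation: [0.228, 2.732, -0.046]
ft_force: [-0.5, -0.4, 0.2]
width: 88.0
```

```bash
python3 - <<'E'
from plan import *
for z in (150,90,57):
    T=tcp_for([496.5,349.5,z]); print('d',(M.T@(T-o['ee_pos'])/1000).round(4))
im=get_image('top');crop('top',im,120,240,240,330,6,'t14')
im=get_image('scene');crop('scene',im,210,110,330,200,6,'s14')
E
```

```text
t 27.18 tcp [497.4 350.1 142.9] w 88.0 F [-0.5 -0.4  0.2]
x [-0.908  0.153 -0.391] y [0.166 0.986 0.   ] z [ 0.385 -0.064 -0.921] q [ 0.744  0.46   1.911 -0.582  0.596 -0.203]
jaw heading -9.52993154877584
d [-0.0021 -0.0007 -0.0018]
d [ 0.0214 -0.0007  0.0534]
d [ 0.0343 -0.0007  0.0838]
```

View pics/t14.png

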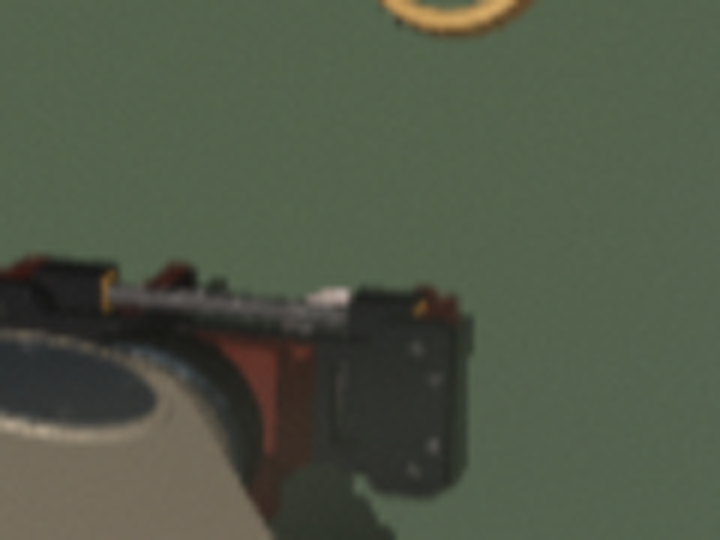

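View pics/s14.png

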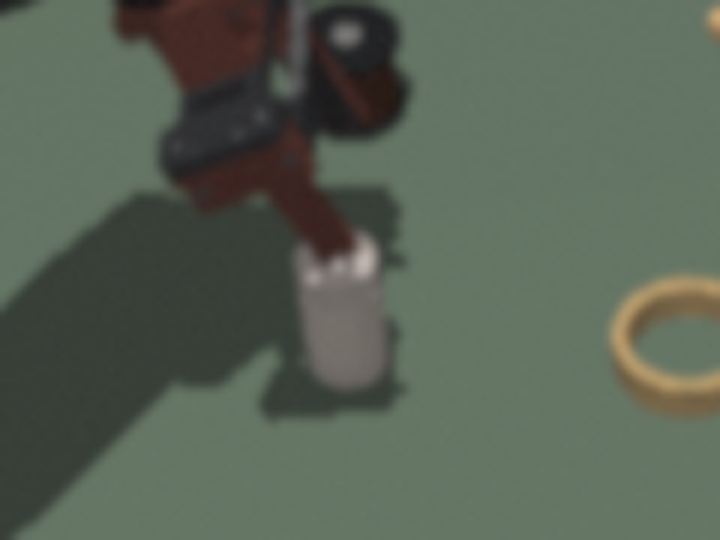

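```bash
python3 - <<'E'
from h import *
print(back('top',np.array([(330,293)])/6+[120,240],110))
im=cv2.imread('pics/top0.png');crop('top',im,150,270,210,320,10,'b0')
for c in ['top','scene']:
    print(proj(c,[[496.5,349.5,0],[496.5,349.5,112],[496.5,349.5,80]]))
im=cv2.imread('pics/scene0.png');crop('top',im,240,130,300,180,10,'b1')
E
```

```text
[[507.29778411 343.23702241 110.        ]]
[[183.34235874 298.94963342]
 [172.24919367 293.33637711]
 [175.59943508 295.03163393]]
[[267.92835226 169.38834469]
 [264.58638002 145.07767436]
 [265.58011578 152.30645448]]
```

View pics/b0.png

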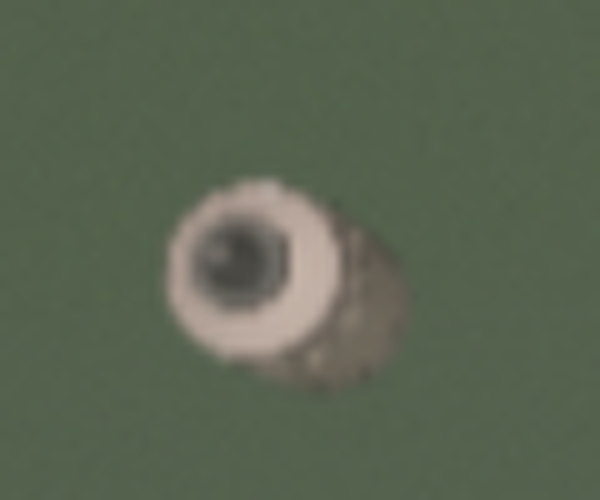

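View pics/b1.png

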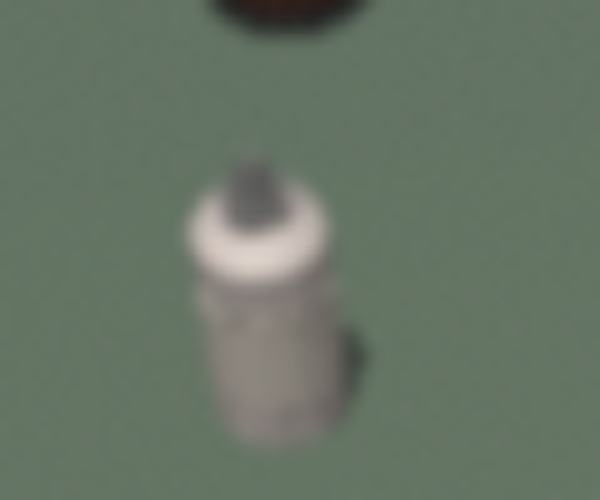

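Emit:
move_arm(deltas=[[0,0.008,-0.002,0.016,0],[0,0.016,-0.002,0.036,0],[0,0.024,-0.0024,0.056,0],[0,0.031,-0.0024,0.074,0],[0,0.0354,-0.0024,0.0834,0]])

```text
t: 27.7
ee_pos: [498.8, 345.9, 54.4]
orientation: [0.23, 2.729, -0.044]
ft_force: [-0.4, -0.5, -0.2]
width: 87.9
```

```bash
python3 - <<'E'
from plan import *
print('grasp',o['ee_pos']-5*M[:,2])
im=get_image('scene');crop('scene',im,210,110,330,200,6,'s15')
E
```

```text
t 27.7 tcp [498.8 345.9  54.4] w 87.9 F [-0.4 -0.5 -0.2]
x [-0.907  0.155 -0.393] y [0.167 0.986 0.002] z [ 0.388 -0.064 -0.92 ] q [ 0.737  0.615  1.938 -0.785  0.451  0.026]
jaw heading -9.626433985662446
grasp [496.90362214 346.22507283  58.99292044]
```

View pics/s15.png

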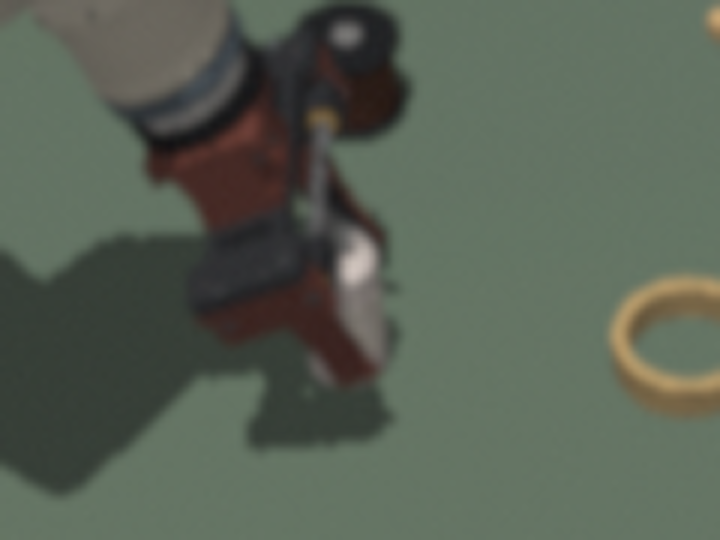

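Emit:
move_arm(deltas=[[60,0,0,0,0],[90,0,0,0,0],[110,0,0,0,0],[125,0,0,0,0],[140,0,0,0,0]])

```text
t: 28.17
ee_pos: [499.0, 347.4, 56.1]
orientation: [0.228, 2.728, -0.042]
ft_force: [0.3, 1.0, 0.3]
width: 58.2
```

Emit:
move_arm(deltas=[[180,0,0,0,0],[255,0,0,0,0],[255,0,0,0,0],[255,0,0,0,0]])

```text
t: 28.5
ee_pos: [498.8, 347.3, 55.4]
orientation: [0.228, 2.729, -0.043]
ft_force: [-0.7, -0.3, 4.5]
width: 43.4
```

```bash
python3 - <<'E'
from plan import *
print('grasp',o['ee_pos']-5*M[:,2], M.T@[0,0,.13])
E
```

```text
t 28.5 tcp [498.8 347.3  55.4] w 43.4 F [-0.7 -0.3  4.5]
x [-0.907  0.153 -0.393] y [0.165 0.986 0.003] z [ 0.388 -0.063 -0.919] q [ 0.739  0.613  1.937 -0.783  0.452  0.023]
jaw heading -9.504344854714942
grasp [496.82611897 347.65797607  59.99247626] [-0.05115367  0.00033414 -0.1195123 ]
```

Emit:
move_arm(deltas=[[255,-0.006,0,-0.014,0],[255,-0.017,0,-0.04,0],[255,-0.029,0,-0.068,0],[255,-0.041,0,-0.096,0],[255,-0.047,0,-0.11,0]])

```text
t: 28.92
ee_pos: [499.1, 347.5, 177.7]
orientation: [0.228, 2.727, -0.04]
ft_force: [-0.2, 1.1, -0.8]
width: 43.5
```

```bash
python3 - <<'E'
from plan import *
g=586*f+24*l
for z in (170,110,75):
    T=tcp_for(np.r_[g,z]); print('d',(M.T@(T-o['ee_pos'])/1000).round(4))
im=get_image('scene');crop('scene',im,190,90,350,210,5,'s16');im=get_image('top');crop('top',im,100,210,260,330,5,'t16')
E
```

```text
t 28.92 tcp [499.1 347.5 177.7] w 43.5 F [-0.2  1.1 -0.8]
x [-0.906  0.154 -0.394] y [0.165 0.986 0.005] z [ 0.39  -0.061 -0.919] q [ 0.738  0.402  1.899 -0.534  0.648 -0.267]
jaw heading -9.503559913144729
d [-0.1337 -0.3614  0.069 ]
d [-0.1101 -0.3617  0.1241]
d [-0.0963 -0.3618  0.1563]
```

View pics/s16.png

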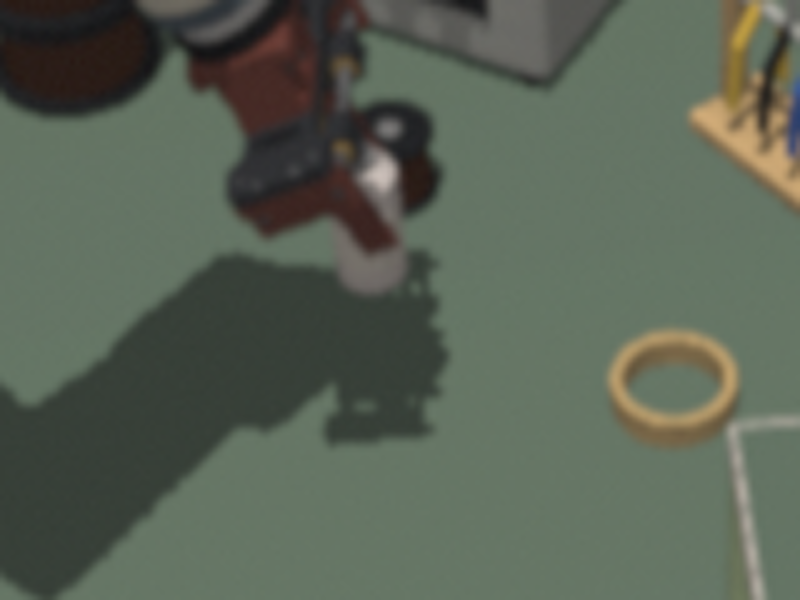

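View pics/t16.png

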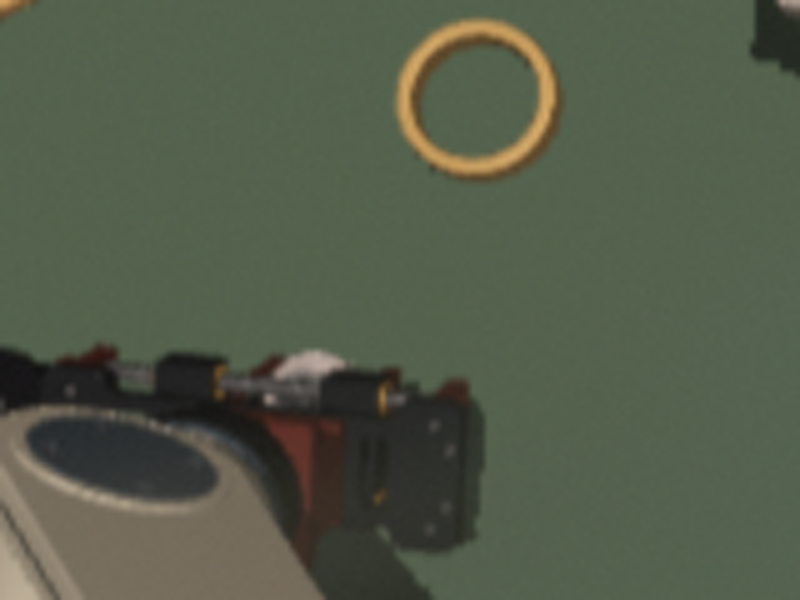

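Emit:
move_arm(deltas=[[255,-0.004,-0.011,0.002,0],[255,-0.013,-0.036,0.007,0],[255,-0.025,-0.068,0.013,0],[255,-0.037,-0.101,0.019,0],[255,-0.05,-0.135,0.025,0]])

```text
t: 29.43
ee_pos: [529.6, 202.0, 168.3]
orientation: [0.226, 2.733, -0.047]
ft_force: [-0.5, 0.9, -0.6]
width: 43.3
```

Emit:
move_arm(deltas=[[255,-0.013,-0.035,0.007,0],[255,-0.026,-0.07,0.014,0],[255,-0.039,-0.105,0.02,0],[255,-0.051,-0.138,0.027,0],[255,-0.062,-0.168,0.032,0]])

```text
t: 29.85
ee_pos: [570.1, 24.2, 162.9]
orientation: [0.229, 2.733, -0.046]
ft_force: [0.2, 0.4, -0.6]
width: 43.4
```

Emit:
move_arm(deltas=[[255,-0.013,-0.034,0.006,0],[255,-0.02,-0.054,0.01,0],[255,-0.0217,-0.0584,0.012,0],[255,-0.0217,-0.0584,0.012,0]])

```text
t: 30.18
ee_pos: [585.2, -36.4, 160.6]
orientation: [0.233, 2.733, -0.045]
ft_force: [0.5, -0.1, 0.1]
width: 43.4
```

```bash
python3 - <<'E'
from plan import *
g=586*f+24*l
for z in (170,110,75,68):
    T=tcp_for(np.r_[g,z]); print('d',(M.T@(T-o['ee_pos'])/1000).round(4))
im=get_image('scene');crop('scene',im,240,160,360,250,6,'s17');im=get_image('top');crop('top',im,240,170,400,290,5,'t17')
E
```

```text
t 30.18 tcp [585.2 -36.4 160.6] w 43.4 F [ 0.5 -0.1  0.1]
x [-0.908  0.156 -0.389] y [0.169 0.986 0.001] z [ 0.384 -0.064 -0.921] q [-0.062  0.357  2.032 -0.116  0.357 -1.362]
jaw heading -9.725546514627787
d [-0.0035  0.0031 -0.0037]
d [0.0199 0.003  0.0516]
d [0.0335 0.003  0.0838]
d [0.0362 0.003  0.0902]
```

View pics/s17.png

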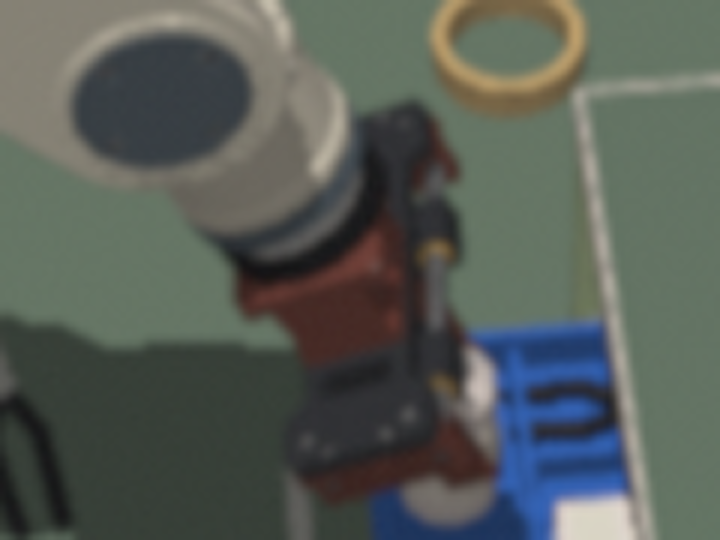

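View pics/t17.png

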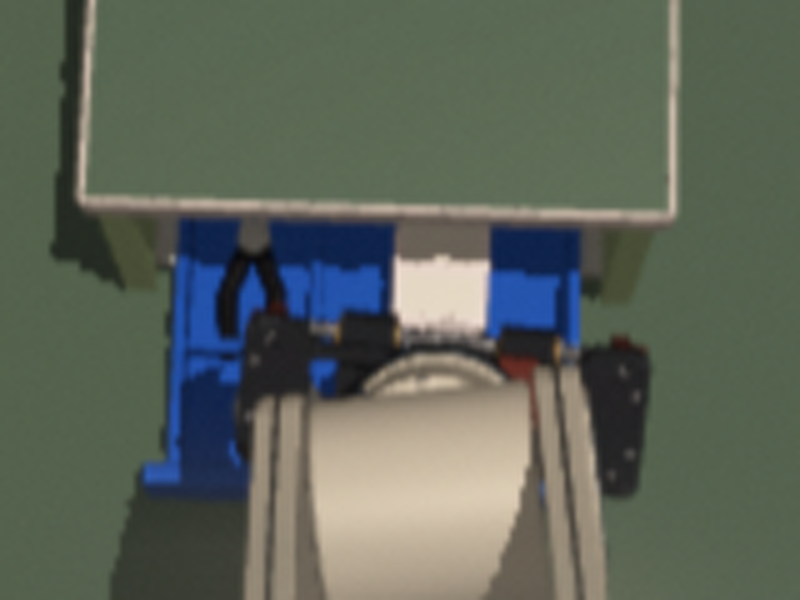

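Emit:
move_arm(deltas=[[255,0.004,0.001,0.012,0],[255,0.011,0.003,0.03,0],[255,0.018,0.003,0.047,0],[255,0.024,0.003,0.061,0],[255,0.026,0.003,0.066,0]])

```text
t: 30.7
ee_pos: [587.2, -29.8, 89.4]
orientation: [0.225, 2.734, -0.043]
ft_force: [0.1, 0.3, -1.2]
width: 43.2
```

```bash
python3 - <<'E'
from plan import *
g=586*f+24*l
for z in (75,70,68):
    T=tcp_for(np.r_[g,z]); print('d',(M.T@(T-o['ee_pos'])/1000).round(4))
im=get_image('scene');crop('scene',im,260,180,360,255,7,'s18')
E
```

```text
t 30.7 tcp [587.2 -29.8  89.4] w 43.2 F [ 0.1  0.3 -1.2]
x [-0.909  0.151 -0.389] y [0.163 0.987 0.002] z [ 0.384 -0.062 -0.921] q [-0.049  0.496  2.055 -0.219  0.198 -1.25 ]
jaw heading -9.376395623000045
d [ 0.0066 -0.0038  0.0179]
d [ 0.0086 -0.0038  0.0225]
d [ 0.0093 -0.0038  0.0243]
```

View pics/s18.png

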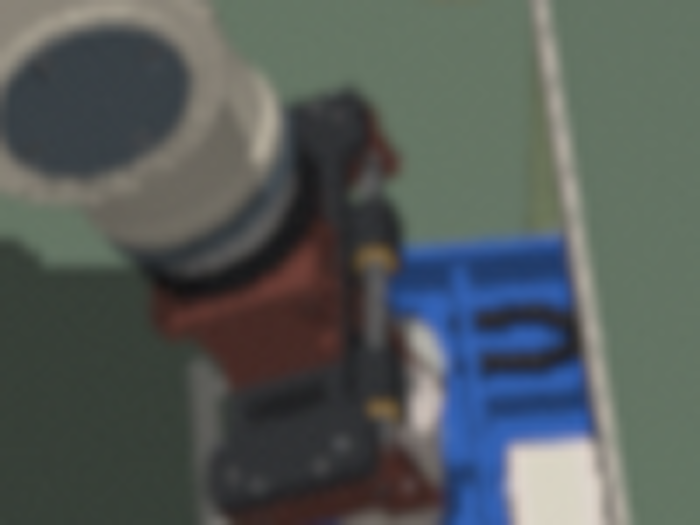

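Emit:
move_arm(deltas=[[255,0.002,-0.002,0.006,0],[255,0.004,-0.0035,0.012,0],[255,0.0066,-0.0038,0.0179,0],[255,0.0066,-0.0038,0.0179,0]])

```text
t: 31.08
ee_pos: [589.1, -35.5, 72.2]
orientation: [0.228, 2.73, -0.044]
ft_force: [0.3, 0.3, -0.4]
width: 43.3
```

```bash
python3 - <<'E'
from plan import *
g=586*f+24*l
for z in (75,70,68):
    T=tcp_for(np.r_[g,z]); print('d',(M.T@(T-o['ee_pos'])/1000).round(4))
E
```

```text
t 31.08 tcp [589.1 -35.5  72.2] w 43.3 F [ 0.3  0.3 -0.4]
x [-0.907  0.153 -0.392] y [0.165 0.986 0.002] z [ 0.387 -0.063 -0.92 ] q [-0.061  0.533  2.056 -0.256  0.157 -1.22 ]
jaw heading -9.522710759297718
d [0.0025 0.0016 0.0009]
d [0.0045 0.0016 0.0055]
d [0.0053 0.0016 0.0073]
```

Emit:
move_arm(deltas=[[255,0.002,0.001,0.002,0],[255,0.004,0.001,0.0045,0],[255,0.0045,0.001,0.0055,0],[255,0.0045,0.001,0.0055,0]])

```text
t: 31.42
ee_pos: [587.6, -34.2, 66.0]
orientation: [0.228, 2.729, -0.044]
ft_force: [-0.3, -0.7, -1.3]
width: 43.6
```

Emit:
move_arm(deltas=[[255,0.0004,0,0.0009,0],[255,0.0008,0,0.0018,0],[255,0.0008,0,0.0018,0]])

```text
t: 31.67
ee_pos: [587.7, -34.2, 64.1]
orientation: [0.228, 2.729, -0.044]
ft_force: [1.0, 0.3, -0.5]
width: 43.3
```

Emit:
move_arm(deltas=[[255,0.0004,0,0.0009,0],[255,0.0004,0,0.0009,0]])

```text
t: 31.83
ee_pos: [587.9, -34.2, 63.4]
orientation: [0.228, 2.729, -0.044]
ft_force: [-0.4, 0.1, 1.3]
width: 43.5
```

```bash
python3 - <<'E'
from plan import *
E
```

```text
t 31.83 tcp [587.9 -34.2  63.4] w 43.5 F [-0.4  0.1  1.3]
x [-0.907  0.153 -0.393] y [0.165 0.986 0.002] z [ 0.388 -0.063 -0.919] q [-0.058  0.55   2.06  -0.305  0.135 -1.168]
jaw heading -9.516794169578908
```

Emit:
move_arm(deltas=[[255,0.0003,0,0.0007,0],[255,0.0003,0,0.0007,0]])

```text
t: 32.0
ee_pos: [588.7, -34.2, 63.4]
orientation: [0.227, 2.727, -0.044]
ft_force: [-1.0, -0.2, 6.6]
width: 43.6
```

Emit:
move_arm(deltas=[[160,0,0,0,0],[115,0,0,0,0],[90,0,0,0,0],[70,0,0,0,0],[70,0,0,0,0]])

```text
t: 32.42
ee_pos: [587.6, -34.2, 62.3]
orientation: [0.228, 2.73, -0.044]
ft_force: [-0.6, 0.1, 0.3]
width: 62.8
```

```bash
python3 - <<'E'
from plan import *
for up,b in [(20,0),(60,0),(130,0),(130,-60)]:
    T=o['ee_pos']+np.r_[b*f,up]; print('d',(M.T@(T-o['ee_pos'])/1000).round(4))
E
```

```text
t 32.42 tcp [587.6 -34.2  62.3] w 62.8 F [-0.6  0.1  0.3]
x [-0.907  0.153 -0.393] y [0.165 0.986 0.002] z [ 0.387 -0.063 -0.92 ] q [-0.058  0.552  2.061 -0.309  0.134 -1.164]
jaw heading -9.521471934959798
d [-0.0079  0.     -0.0184]
d [-0.0236  0.0001 -0.0552]
d [-0.051   0.0003 -0.1196]
d [ 0.004  -0.0038 -0.1431]
```

Emit:
move_arm(deltas=[[70,-0.004,0,-0.009,0],[70,-0.012,0,-0.028,0],[70,-0.024,0,-0.055,0],[70,-0.037,0,-0.087,0],[70,-0.051,0,-0.12,0]])

```text
t: 32.83
ee_pos: [586.4, -34.2, 193.1]
orientation: [0.228, 2.732, -0.043]
ft_force: [0.8, -0.9, -0.3]
width: 63.6
```

Emit:
move_arm(deltas=[[120,0.02,0,-0.01,0],[160,0.05,0,-0.02,0],[200,0.085,0,-0.03,0],[255,0.12,0,-0.04,0],[255,0.15,0,-0.05,0]])

```text
t: 33.25
ee_pos: [429.3, -8.1, 179.1]
orientation: [0.228, 2.731, -0.044]
ft_force: [0.1, 0.2, -0.3]
width: 33.8
```

```bash
python3 - <<'E'
from plan import *
im=get_image('scene');crop('scene',im,260,180,360,255,7,'s20')
for n in ['glue_c','box_c','pull','bay']: print(n,place_of('scene',n)[:1])
im=get_image('top');crop('top',im,240,170,400,290,5,'t20')
for n in ['glue_c','box_c','pull','bay']: print(n,place_of('top',n)[:1])
E
```

```text
t 33.25 tcp [429.3  -8.1 179.1] w 33.8 F [ 0.1  0.2 -0.3]
x [-0.907  0.153 -0.392] y [0.166 0.986 0.002] z [ 0.386 -0.063 -0.92 ] q [-0.004  0.11   2.332 -0.204  0.308 -1.226]
jaw heading -9.530894503867922
glue_c [{'location': [586.4, -34.9, 64.7], 'conf': 0.76}]
box_c [{'location': [674.4, -43.4, 30.4], 'conf': 0.73}]
pull [{'location': [517.0, 5.3, 20.3], 'conf': 0.79}]
bay [{'location': [678.0, -41.5, 9.8], 'conf': 0.71}]
glue_c [{'location': [583.9, -32.7, 63.6], 'conf': 0.69}]
box_c [{'location': [675.8, -43.8, 26.1], 'conf': 0.9}]
pull [{'location': [513.0, 5.7, 28.9], 'conf': 0.71}]
bay [{'location': [674.3, -42.8, 13.0], 'conf': 0.75}]
```

View pics/s20.png

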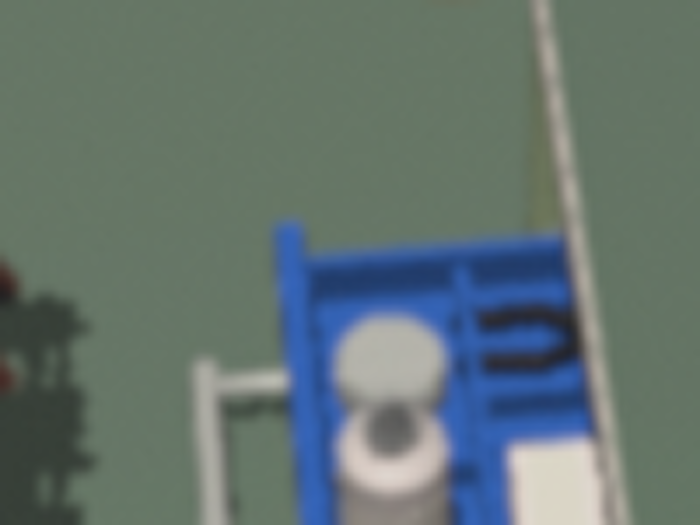

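View pics/t20.png

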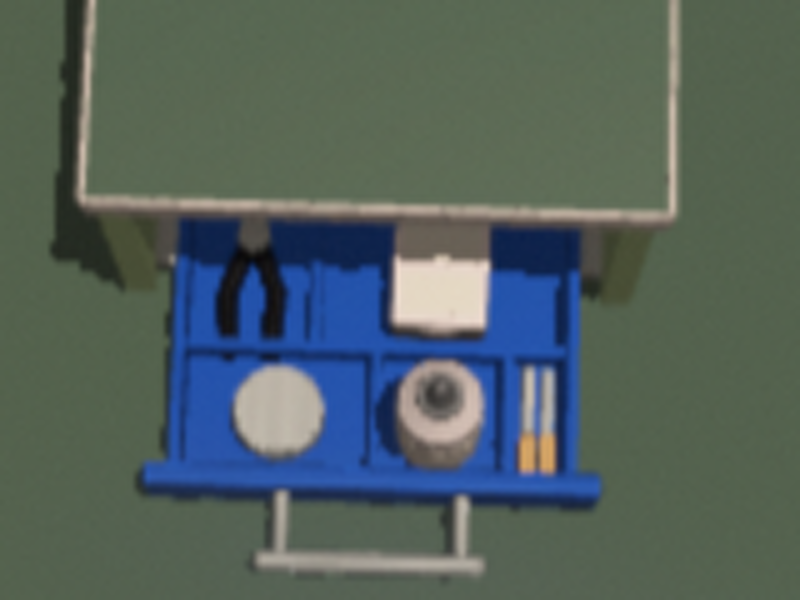

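```bash
python3 - <<'E'
from plan import *
for F,z in [(440,100),(440,60),(465,30)]:
    T=np.r_[F*f+55.7*l,z]; print(T,'d',(M.T@(T-o['ee_pos'])/1000).round(4))
E
```

```text
t 33.75 tcp [433.   -8.4 180. ] w 0.3 F [ 0.2 -0.9 -1.1]
x [-0.907  0.153 -0.393] y [0.166 0.986 0.002] z [ 0.388 -0.063 -0.919] q [-0.005  0.114  2.325 -0.203  0.309 -1.228]
jaw heading -9.529907409532315
[443.32432  12.48864 100.     ] d [0.0253 0.0222 0.0762]
[443.32432  12.48864  60.     ] d [0.041  0.0221 0.113 ]
[468.20432  10.04864  30.     ] d [0.0299 0.0238 0.1504]
```

Emit:
move_arm(deltas=[[255,0.006,0.006,0.018,0],[255,0.012,0.012,0.038,0],[255,0.02,0.018,0.058,0],[255,0.025,0.022,0.076,0],[255,0.03,0.022,0.088,0]])

```text
t: 34.17
ee_pos: [442.6, 9.2, 106.3]
orientation: [0.232, 2.729, -0.062]
ft_force: [0.3, 0.0, 0.6]
width: 0.8
```

```bash
python3 - <<'E'
from plan import *
for F,z in [(440,60),(465,30)]:
    T=np.r_[F*f+55.7*l,z]; print(T,'d',(M.T@(T-o['ee_pos'])/1000).round(4))
E
```

```text
t 34.17 tcp [442.6   9.2 106.3] w 0.8 F [0.3 0.  0.6]
x [-0.906  0.153 -0.394] y [ 0.171  0.985 -0.01 ] z [ 0.386 -0.076 -0.919] q [ 0.06   0.326  2.348 -0.93   0.125 -0.434]
jaw heading -9.852640493607016
[443.32432  12.48864  60.     ] d [0.0181 0.0038 0.0426]
[468.20432  10.04864  30.     ] d [0.007 0.006 0.08 ]
```

Emit:
move_arm(deltas=[[255,0.004,0.001,0.008,0],[255,0.008,0.002,0.018,0],[255,0.012,0.003,0.028,0],[255,0.016,0.0038,0.037,0],[255,0.018,0.0038,0.042,0]])

```text
t: 34.58
ee_pos: [450.0, 14.2, 76.2]
orientation: [0.233, 2.751, -0.067]
ft_force: [-0.8, 0.4, 0.3]
width: 0.6
```

```bash
python3 - <<'E'
from plan import *
for F,z in [(440,60),(465,30)]:
    T=np.r_[F*f+55.7*l,z]; print(T,'d',(M.T@(T-o['ee_pos'])/1000).round(4))
E
```

```text
t 34.58 tcp [450.   14.2  76.2] w 0.6 F [-0.8  0.4  0.3]
x [-0.915  0.153 -0.374] y [ 0.171  0.985 -0.015] z [ 0.366 -0.078 -0.927] q [ 0.074  0.416  2.328 -1.311  0.108 -0.038]
jaw heading -9.865678424340464
[443.32432  12.48864  60.     ] d [ 0.0119 -0.0025  0.0127]
[468.20432  10.04864  30.     ] d [-0.     -0.0002  0.0498]
```

Emit:
move_arm(deltas=[[255,0.004,0,0.012,0],[255,0.008,0,0.024,0],[255,0.012,0,0.036,0],[255,0.012,0,0.048,0],[255,0.012,0,0.05,0]])

```text
t: 35.0
ee_pos: [469.2, 15.2, 45.8]
orientation: [0.241, 2.785, -0.074]
ft_force: [-0.4, 0.1, -0.2]
width: 0.3
```

```bash
python3 - <<'E'
from plan import *
for F,z in [(440,60),(465,30)]:
    T=np.r_[F*f+55.7*l,z]; print(T,'d',(M.T@(T-o['ee_pos'])/1000).round(4))
E
```

```text
t 35.0 tcp [469.2  15.2  45.8] w 0.3 F [-0.4  0.1 -0.2]
x [-0.927  0.158 -0.341] y [ 0.176  0.984 -0.022] z [ 0.333 -0.081 -0.94 ] q [ 0.073  0.507  2.272 -1.311  0.108 -0.034]
jaw heading -10.115576670471771
[443.32432  12.48864  60.     ] d [ 0.0187 -0.0075 -0.0217]
[468.20432  10.04864  30.     ] d [ 0.0055 -0.0049  0.0149]
```

Emit:
move_arm(deltas=[[255,0.003,-0.003,0.008,0],[255,0.006,-0.005,0.016,0],[255,0.006,-0.005,0.016,0]])

```text
t: 35.25
ee_pos: [471.1, 11.3, 36.7]
orientation: [0.244, 2.798, -0.081]
ft_force: [0.2, 0.2, 0.2]
width: 0.4
```

```bash
python3 - <<'E'
from plan import *
for F,z in [(480,30),(500,30),(615,30)]:
    T=np.r_[F*f+56*l,z]; print(T,'d',(M.T@(T-o['ee_pos'])/1000).round(4))
im=get_image('scene');crop('scene',im,240,180,360,270,6,'s21')
E
```

```text
t 35.25 tcp [471.1  11.3  36.7] w 0.4 F [0.2 0.2 0.2]
x [-0.931  0.159 -0.329] y [ 0.178  0.984 -0.028] z [ 0.32  -0.084 -0.944] q [ 0.064  0.531  2.262 -1.311  0.109 -0.04 ]
jaw heading -10.253809307249066
[483.1616   8.8832  30.    ] d [-0.0094 -0.0001  0.0103]
[503.0656   6.9312  30.    ] d [-0.0283  0.0016  0.0169]
[617.5136  -4.2928  30.    ] d [-0.1366  0.0109  0.0544]
```

View pics/s21.png

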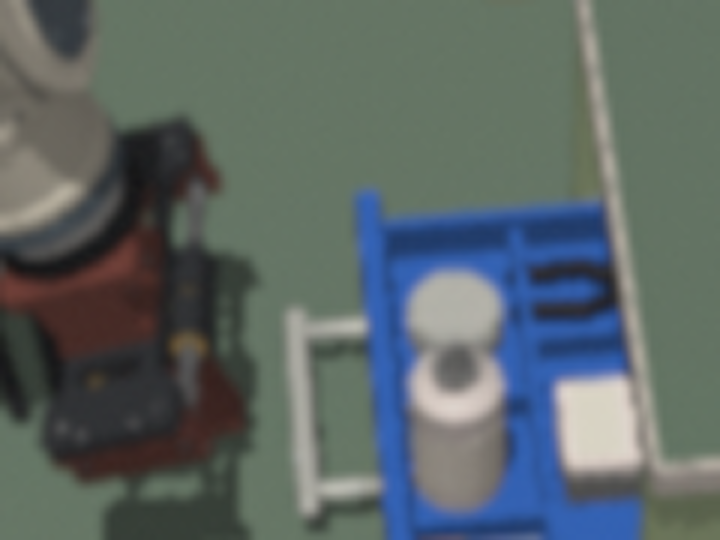

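Emit:
move_arm(deltas=[[255,-0.003,0,0.004,0],[255,-0.006,0,0.007,0],[255,-0.0094,0,0.0103,0],[255,-0.0094,0,0.0103,0]])

```text
t: 35.63
ee_pos: [484.3, 9.6, 31.0]
orientation: [0.244, 2.796, -0.082]
ft_force: [0.1, 0.3, -0.2]
width: 0.3
```

```bash
python3 - <<'E'
from plan import *
print('f',f@o['ee_pos'][:2],'l',l@o['ee_pos'][:2])
for F,z in [(495,30),(615,30)]:
    T=np.r_[F*f+56*l,z]; print(T,'d',(M.T@(T-o['ee_pos'])/1000).round(4))
E
```

```text
t 35.63 tcp [484.3   9.6  31. ] w 0.3 F [ 0.1  0.3 -0.2]
x [-0.93   0.159 -0.331] y [ 0.178  0.984 -0.028] z [ 0.321 -0.085 -0.943] q [ 0.059  0.553  2.235 -1.287  0.108 -0.069]
jaw heading -10.2645237424234
f 481.0476570240215 l 56.78309202116684
[498.0896   7.4192  30.    ] d [-0.0128  0.0004  0.0056]
[617.5136  -4.2928  30.    ] d [-0.1258  0.0101  0.0449]
```

Emit:
move_arm(deltas=[[255,-0.002,0,0.001,0],[255,-0.004,0,0.002,0],[255,-0.006,0.0005,0.003,0],[255,-0.008,0.0005,0.0035,0],[255,-0.01,0.0008,0.0042,0]])

```text
t: 36.05
ee_pos: [494.0, 8.4, 30.4]
orientation: [0.244, 2.797, -0.083]
ft_force: [-3.2, 0.9, 0.4]
width: 0.3
```

Emit:
move_arm(deltas=[[255,-0.002,0,0.0007,0],[255,-0.004,0.0003,0.0014,0],[255,-0.006,0.0005,0.0021,0],[255,-0.008,0.0006,0.0028,0],[255,-0.01,0.0008,0.0035,0]])

```text
t: 36.47
ee_pos: [503.8, 7.3, 30.1]
orientation: [0.244, 2.798, -0.083]
ft_force: [-3.6, 0.2, 0.8]
width: 0.5
```

```bash
python3 - <<'E'
from plan import *
print('f',f@o['ee_pos'][:2],'l',l@o['ee_pos'][:2])
for F,z in [(615,30)]:
    T=np.r_[F*f+56*l,z]; print(T,'d',(M.T@(T-o['ee_pos'])/1000).round(4))
im=get_image('scene');crop('scene',im,240,180,360,270,6,'s22')
E
```

```text
t 36.47 tcp [503.8   7.3  30.1] w 0.5 F [-3.6  0.2  0.8]
x [-0.931  0.159 -0.329] y [ 0.178  0.984 -0.029] z [ 0.319 -0.086 -0.944] q [ 0.05   0.565  2.194 -1.032  0.119 -0.334]
jaw heading -10.260718507265855
f 500.67144558480317 l 56.403096739319736
[617.5136  -4.2928  30.    ] d [-0.1077  0.0089  0.0373]
```

View pics/s22.png

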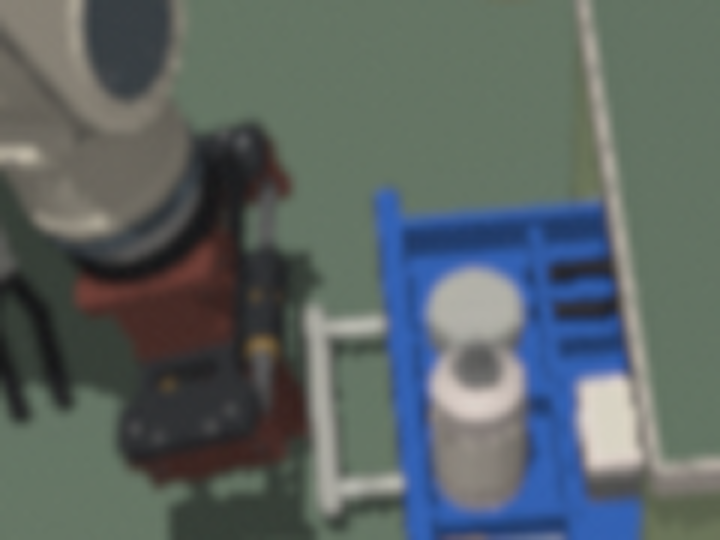

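Emit:
move_arm(deltas=[[255,-0.0024,0.0002,0.0008,0],[255,-0.0048,0.0004,0.0016,0],[255,-0.0073,0.0006,0.0025,0],[255,-0.0098,0.0008,0.0034,0],[255,-0.0123,0.001,0.0043,0]])

```text
t: 36.93
ee_pos: [517.0, 5.9, 30.1]
orientation: [0.244, 2.798, -0.083]
ft_force: [-3.3, 1.0, 0.7]
width: 0.5
```

Emit:
move_arm(deltas=[[255,-0.0025,0.0002,0.0008,0],[255,-0.005,0.0004,0.0017,0],[255,-0.0075,0.0006,0.0026,0],[255,-0.01,0.0008,0.0035,0],[255,-0.0125,0.001,0.0043,0]])

```text
t: 37.35
ee_pos: [530.7, 4.6, 30.2]
orientation: [0.244, 2.798, -0.083]
ft_force: [-3.0, 1.4, -1.1]
width: 0.3
```

Emit:
move_arm(deltas=[[255,-0.0025,0.0002,0.0008,0],[255,-0.005,0.0004,0.0017,0],[255,-0.0075,0.0006,0.0026,0],[255,-0.01,0.0008,0.0035,0],[255,-0.0125,0.001,0.0043,0]])

```text
t: 37.77
ee_pos: [544.0, 3.2, 30.2]
orientation: [0.244, 2.797, -0.083]
ft_force: [-3.1, 0.5, -2.7]
width: 0.4
```

Emit:
move_arm(deltas=[[255,-0.0025,0.0002,0.0008,0],[255,-0.005,0.0004,0.0017,0],[255,-0.0075,0.0006,0.0026,0],[255,-0.01,0.0008,0.0035,0],[255,-0.0125,0.001,0.0043,0]])

```text
t: 38.18
ee_pos: [557.2, 1.9, 30.3]
orientation: [0.244, 2.797, -0.083]
ft_force: [-2.7, 2.0, -4.4]
width: 0.5
```

```bash
python3 - <<'E'
from plan import *
print('f',f@o['ee_pos'][:2],'l',l@o['ee_pos'][:2])
for F,z in [(615,30)]:
    T=np.r_[F*f+56*l,z]; print(T,'d',(M.T@(T-o['ee_pos'])/1000).round(4))
im=get_image('scene');crop('scene',im,240,180,360,270,6,'s23')
E
```

```text
t 38.18 tcp [557.2   1.9  30.3] w 0.5 F [-2.7  2.  -4.4]
x [-0.931  0.159 -0.33 ] y [ 0.178  0.984 -0.029] z [ 0.32  -0.085 -0.944] q [ 0.033  0.597  2.083 -0.612  0.167 -0.774]
jaw heading -10.258573017981858
f 554.3790167001262 l 56.25954547438957
[617.5136  -4.2928  30.    ] d [-0.057   0.0047  0.0201]
```

View pics/s23.png

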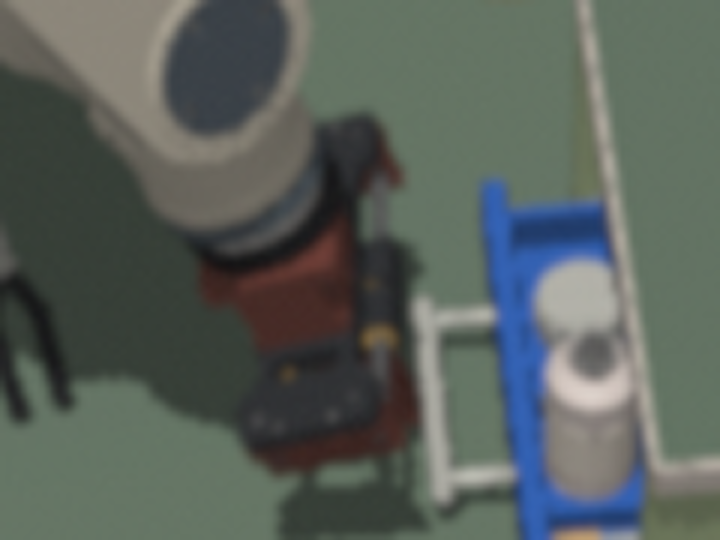

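Emit:
move_arm(deltas=[[255,-0.0025,0.0002,0.0008,0],[255,-0.005,0.0004,0.0017,0],[255,-0.0075,0.0006,0.0026,0],[255,-0.01,0.0008,0.0035,0],[255,-0.0125,0.001,0.0043,0]])

```text
t: 38.65
ee_pos: [570.6, 0.5, 30.4]
orientation: [0.244, 2.797, -0.082]
ft_force: [-2.4, 1.4, -1.6]
width: 0.0
```

Emit:
move_arm(deltas=[[255,-0.0025,0.0002,0.0008,0],[255,-0.005,0.0004,0.0017,0],[255,-0.0075,0.0006,0.0026,0],[255,-0.01,0.0008,0.0035,0],[255,-0.0125,0.001,0.0043,0]])

```text
t: 39.07
ee_pos: [583.7, -0.8, 30.5]
orientation: [0.244, 2.797, -0.082]
ft_force: [-2.4, 2.1, -1.9]
width: 0.7
```

Emit:
move_arm(deltas=[[255,-0.0015,0.0001,0.0005,0],[255,-0.003,0.0002,0.001,0],[255,-0.0045,0.0004,0.0015,0],[255,-0.006,0.0005,0.002,0],[255,-0.0075,0.0006,0.0026,0]])

```text
t: 39.48
ee_pos: [591.4, -1.7, 30.4]
orientation: [0.244, 2.797, -0.083]
ft_force: [-2.6, 1.2, -0.9]
width: 0.3
```

```bash
python3 - <<'E'
from plan import *
print('f',f@o['ee_pos'][:2],'l',l@o['ee_pos'][:2])
im=get_image('scene');crop('scene',im,240,180,360,270,6,'s24')
for n in ['pull','bay']: print(n,place_of('scene',n)[:1])
E
```

```text
t 39.48 tcp [591.4  -1.7  30.4] w 0.3 F [-2.6  1.2 -0.9]
x [-0.931  0.159 -0.33 ] y [ 0.178  0.984 -0.029] z [ 0.32  -0.085 -0.944] q [ 0.023  0.621  2.009 -0.467  0.208 -0.93 ]
jaw heading -10.2588909848247
f 588.7510908276038 l 56.076902748060114
pull [{'location': [615.2, -4.1, 21.8], 'conf': 0.69}]
bay []
```

View pics/s24.png

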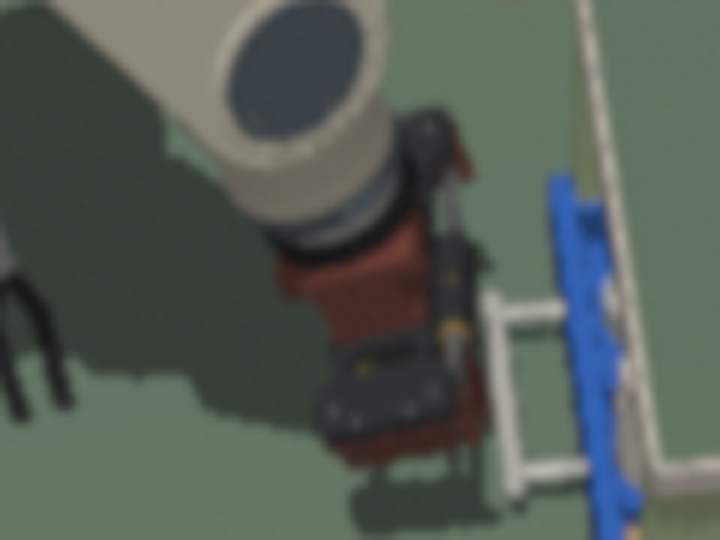

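Emit:
move_arm(deltas=[[255,-0.0014,0.0001,0.0005,0],[255,-0.0028,0.0002,0.001,0],[255,-0.0042,0.0003,0.0015,0],[255,-0.0056,0.0004,0.002,0],[255,-0.007,0.0006,0.0024,0]])

```text
t: 40.05
ee_pos: [594.7, -2.9, 29.1]
orientation: [0.246, 2.805, -0.086]
ft_force: [-16.0, 2.5, 4.2]
width: 0.4
```

Emit:
move_arm(deltas=[[255,-0.001,0.0001,0.0003,0],[255,-0.002,0.0001,0.0007,0],[255,-0.003,0.0002,0.001,0],[255,-0.004,0.0003,0.0014,0],[255,-0.005,0.0004,0.0017,0]])

```text
t: 40.47
ee_pos: [595.5, -3.7, 27.4]
orientation: [0.247, 2.813, -0.089]
ft_force: [-25.4, 4.2, 8.4]
width: 0.2
```

Emit:
move_arm(deltas=[[255,-0.001,0.0001,0.0003,0],[255,-0.002,0.0001,0.0007,0],[255,-0.003,0.0002,0.001,0]])

```text
t: 40.72
ee_pos: [595.9, -4.1, 26.4]
orientation: [0.247, 2.818, -0.091]
ft_force: [-33.6, 6.4, 10.6]
width: 0.5
```

Emit:
move_arm(deltas=[[255,0.006,-0.0005,-0.002,0],[255,0.014,-0.001,-0.005,0],[255,0.03,-0.003,-0.011,0],[255,0.05,-0.004,-0.025,0],[255,0.065,-0.005,-0.05,0]])

```text
t: 41.13
ee_pos: [529.0, 6.3, 55.4]
orientation: [0.245, 2.798, -0.083]
ft_force: [-0.5, 0.3, -0.6]
width: 0.4
```

Emit:
move_arm(deltas=[[255,0.01,0,-0.03,0],[255,0.02,0,-0.06,0],[255,0.03,0,-0.09,0],[255,0.04,0,-0.12,0],[255,0.04,0,-0.12,0]])

```text
t: 41.55
ee_pos: [453.9, 23.5, 160.5]
orientation: [0.244, 2.791, -0.08]
ft_force: [0.8, 0.9, 0.3]
width: 0.5
```

```bash
python3 - <<'E'
from plan import *
im=get_image('scene');cv2.imwrite('pics/s25full.png',im);crop('scene',im,260,180,360,255,7,'s25')
for n in ['pull','glue_c','box_c','pliers']: print(n,place_of('scene',n)[:1])
im=get_image('top');crop('top',im,240,170,400,290,5,'t25')
cv2.imwrite('pics/t25full.png',im)
for n in ['pull','glue_c','box_c','tape','tin','spool','dish','water','hammer','pliers']: print(n,place_of('top',n)[:1])
E
```

```text
t 41.55 tcp [453.9  23.5 160.5] w 0.5 F [0.8 0.9 0.3]
x [-0.929  0.159 -0.336] y [ 0.178  0.984 -0.027] z [ 0.326 -0.084 -0.942] q [ 0.102  0.205  2.253 -0.323  0.378 -1.013]
jaw heading -10.24003972040417
pull [{'location': [615.5, -7.7, 21.9], 'conf': 0.66}]
glue_c [{'location': [685.2, -43.7, 63.4], 'conf': 0.48}]
box_c []
pliers [{'location': [373.2, 139.2, -0.9], 'conf': 0.58}]
pull [{'location': [612.9, -1.4, 30.1], 'conf': 0.9}]
glue_c [{'location': [683.8, -44.9, 63.1], 'conf': 0.55}]
box_c []
tape [{'location': [681.8, 313.2, -3.1], 'conf': 0.82}]
tin [{'location': [370.3, -174.0, 1.2], 'conf': 0.78}]
spool [{'location': [525.2, 556.0, -1.5], 'conf': 0.67}]
dish []
water [{'location': [575.2, -543.2, 5.2], 'conf': 0.79}]
hammer [{'location': [363.4, -493.7, 0.1], 'conf': 0.98}]
pliers []
```

View pics/s25.png

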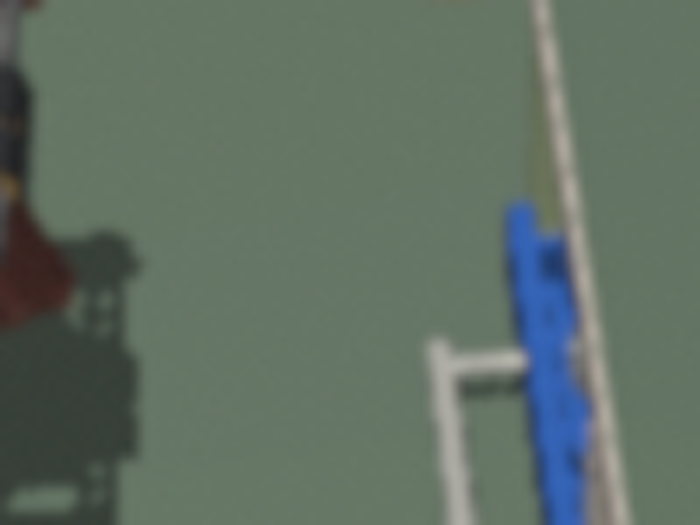

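View pics/t25.png

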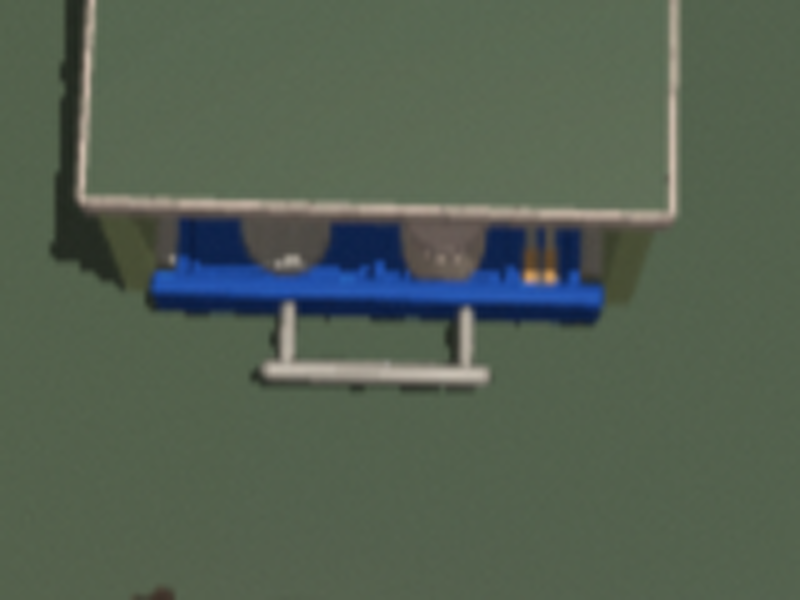

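```bash
python3 - <<'E'
from plan import *
im=cv2.imread('pics/t25full.png')
c=im[195:250,260:370];cv2.imwrite('pics/t26.png',cv2.resize(c,None,fx=7,fy=7,interpolation=cv2.INTER_CUBIC))
im=cv2.imread('pics/s25full.png')
c=im[195:290,300:390];cv2.imwrite('pics/s26.png',cv2.resize(c,None,fx=6,fy=6,interpolation=cv2.INTER_CUBIC))
def P(n,uv,z):
    p=back('top',[np.array(uv)/5+[240,170]],z)[0]; print(n,'f',round(f@p[:2],1),'l',round(l@p[:2],1))
P('left post bottom',(130,290),0);P('right post bottom',(615,303),0);P('right post',(635,300),0)
P('panel top front L',(152,300),44);P('panel top front R',(600,318),44);P('bar',(375,372),28);
P('panel back L',(152,272),44);P('panel back R',(600,288),44)
E
```

```text
t 42.35 tcp [454.1  22.9 156.4] w 0.4 F [-0.5 -0.7 -0.3]
x [-0.931  0.159 -0.33 ] y [ 0.178  0.984 -0.029] z [ 0.32  -0.085 -0.944] q [ 0.1    0.215  2.252 -0.325  0.375 -1.011]
jaw heading -10.261693429325062
left post bottom f 656.7 l 190.1
right post bottom f 656.8 l -70.3
right post f 658.8 l -81.0
panel top front L f 640.6 l 173.7
panel top front R f 637.5 l -59.3
bar f 609.1 l 56.9
panel back L f 655.7 l 174.4
panel back R f 653.6 l -59.1
```

View pics/t26.png

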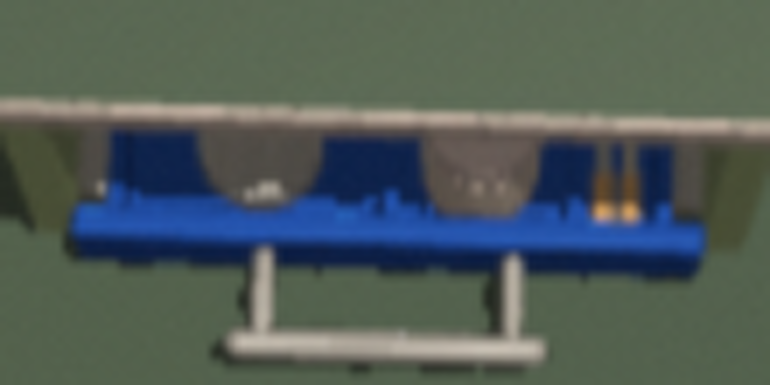

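View pics/s26.png

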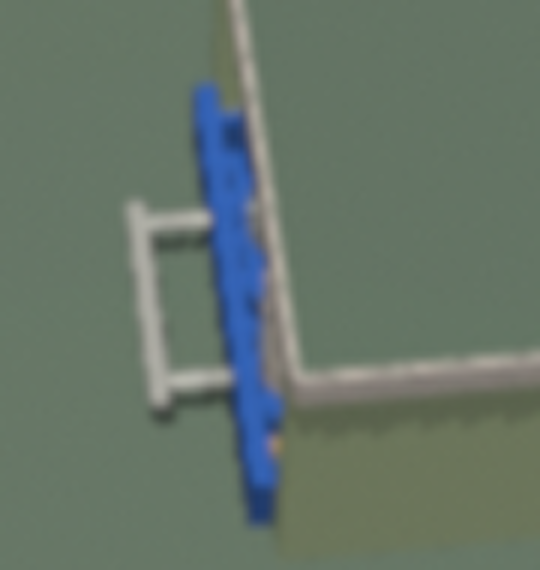

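```bash
python3 -c "
from workcell import *
print(close_job())"
```

```text
the job is handed in; nothing more can be done
None
```

I packed both pieces in the order asked and pushed the tray in until it stopped. I handed the job in at about 42 s of the 72 s allowed.

**What I did**
- **Leaning the gripper:** the moves can't lean it directly. I pushed against the arm's reach limit high above the bench until it leaned about 25° (about 23° by the time it gripped anything).
- **Findings box:** I gripped it near its front end and set it down in the back bay, confirming contact by force (14 N at most).
- **Glue bottle:** I stood it in the pocket in front (contact about 7 N) before touching the tray.
- **Tray:** I pushed it in by the pull bar at about 30 mm/s and slower near the end. It needed about 3 N, then stopped hard, and I eased off at about 34 N.

**Last checks**
- **Tray:** the pull bar moved about 103 mm, and the panel's back lines up with the riser's front to within a few mm.
- **Bottle:** after closing, both cameras put it upright in the pocket at its standing height.
- **Box:** before closing, it was seen flat in the bay within a few mm of centre. Once the tray was in, it was hidden under the riser and could not be checked again.
- **Other items:** the tape, tin, spool, water bottle, hammer and pliers were still in place. The detector missed the dish in the last picture, but nothing went near it.

**Possible problems**
- **Box tilt:** the first grip held the box skewed by about 14°. I turned it a few mm above the bench to line it up, which tilted it by about 5° for under half a second.
- **Joint limits:** while changing the lean, joint 3 read 0.086 against its stated limit of 0.09. Later joint 5 read 0.108 against 0.11, and joint 4 sat at its −1.31 limit. These look like rounding of the stated limits, but I can't rule out that they count as out of range.
- **Fully home:** the tray's starting opening was not known, so I judge it home from the hard stop and the panel's position.

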